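Load and close a power box, then move its job tag to the mark

TASK

Put every outlet insert that stands on the bench into a bore of the power box, one to a bore and fully home, then shut the box's lid completely. After that hang the job tag on the bar of the status rail near its unmarked end, slide it along the bar to the white mark without taking it off, and leave it hanging freely there, centred on the mark; leave the other things on the bench where they are.

Things in the scene. Friction and masses are not known exactly. Their poses are not given: they have to be found in the camera images.
- insert0: round black outlet insert, standing upright at the start; the four are alike and some may be absent (None throughout). A stem of diameter 36 and height 18 (chamfered foot) carries a head of diameter 44 and height 16 (the part to grip); 60 g, 34 high in all. Origin: centre of its underside; z up the axis
- insert1: round black outlet insert, standing upright at the start; the four are alike and some may be absent (None throughout). A stem of diameter 36 and height 18 (chamfered foot) carries a head of diameter 44 and height 16 (the part to grip); 60 g, 34 high in all. Origin: centre of its underside; z up the axis
- insert2: round black outlet insert, standing upright at the start; the four are alike and some may be absent (None throughout). A stem of diameter 36 and height 18 (chamfered foot) carries a head of diameter 44 and height 16 (the part to grip); 60 g, 34 high in all. Origin: centre of its underside; z up the axis
- insert3: round black outlet insert, standing upright at the start; the four are alike and some may be absent (None throughout). A stem of diameter 36 and height 18 (chamfered foot) carries a head of diameter 44 and height 16 (the part to grip); 60 g, 34 high in all. Origin: centre of its underside; z up the axis
- box: fixed power box: open black steel tray 140 (x) x 330 (y) x 70 high, walls 4. In it a fixed aluminium plate 10 thick, its top 46 above the bench (24 below the rim), with four round bores in a row along y, 72 apart. Origin: centre of its underside on the bench; x points away from the robot (yaw within 0.15 rad); the lid is hinged on the far (+x) rim
- lid (a joint): angle (rad) of the box's lid: 0 shut, 1.5 to 1.8 at the start, at most 1.9. Black steel sheet 140 x 330 x 6, hinged on the far rim; swings towards the robot to shut. Stiff hinge: stays at any angle; 2 to 4 N at the free edge moves it. A grip strip 6 wide, 100 long, 10 high runs along the middle of the free edge on the outer face, which is otherwise flat
- lid_hinge (a point): middle of the lid's hinge line, on the far rim of the box at its height (70.5 above the bench); the hinge line runs along the box's y; its orientation turns with the lid
- lid_edge (a point): middle of the lid's free edge at its outer face, 140 from the hinge line; shut, it lies above the near rim of the box, 76 above the bench, and the outer face looks up
- tag: rigid steel job tag, 200 g, on its foot (64 x 50 x 6, x -20 to 44), +x away from the robot. A sheet 4 thick, 40 wide rises at x = -18 to the hook: an inverted V, fold along y, 40 long, inner faces 45 degrees down to x = +-18, inner fold 100 up, open ends 80 up. On top a grip tab 10 (x) x 30 (y), 103 to 153 up. Origin: under the fold, at the foot's underside
- tag_hook (a point): middle of the inner fold of the tag's V hook, 100 above the tag's underside; hung on the bar it rests 8.5 above the bar's axis and the tag balances upright. The bar comes in from the tag's open +x side, between foot and V (bar 12 to 74 above the underside), then the tag is lowered
- tag_grip (a point): point on the axis of the tag's grip tab to put between the finger pads, 138 above the tag's underside, 15 below the tab's top
- rail: fixed status rail: level steel bar, diameter 12, along the rail's y, axis 170 above the bench, between two posts 20 (x) x 12 (y) at y = -150 and 150 that end 8 above the axis; base 100 (x) x 320 (y) x 12. Origin: below the bar's middle, on the bench; x away from the robot (yaw within 0.15 rad). The unmarked end is the -y end (robot's right)
- mark: fixed mark: white band 12 wide round the bar (thin, the hook slides over it) and, 44 behind it on the base, a white pointer 6 x 12, top 54 above the bench; in the +y half of the rail, 60 to 100 from its middle. Origin: below the band, on the bench; x, y as the rail's
- plate_hole0 (a point): centre of the mouth of a bore in the box's mounting plate, 46 above the bench; diameter 38, 1 mm chamfer, open below (the stem goes in whole, 18 deep, till the head rests on the plate); this is the one furthest to the robot's right
- plate_hole1 (a point): centre of the mouth of a bore in the box's mounting plate, 46 above the bench; diameter 38, 1 mm chamfer, open below (the stem goes in whole, 18 deep, till the head rests on the plate)
- plate_hole2 (a point): centre of the mouth of a bore in the box's mounting plate, 46 above the bench; diameter 38, 1 mm chamfer, open below (the stem goes in whole, 18 deep, till the head rests on the plate)
- plate_hole3 (a point): centre of the mouth of a bore in the box's mounting plate, 46 above the bench; diameter 38, 1 mm chamfer, open below (the stem goes in whole, 18 deep, till the head rests on the plate)
- screwdriver: screwdriver lying on the bench, not to be disturbed; origin on its underside
- hexkey: hex key, 110 mm, lying on the bench, not to be disturbed
- bracket: L-shaped steel bracket 50 x 90 x 44 high, not to be disturbed
- tape: roll of tape, diameter 90, 20 high, not to be disturbed
- offcut: aluminium offcut 30 x 120 x 20, not to be disturbed
Mind the look-alikes: they are no part of the job. Leave any red look-alike of the tag alone. What is shaped like the insert1 but turquoise is not meant.

How it is judged:
By the outcome, as a careful person would: the job done as asked, in the order asked, and still so for the second after the job is handed in, with the robot touching nothing.
Of insert0, insert1, insert2, insert3 only 2 to 4 are there at a start; the rules pass over those that are not, and their reading is None.
At some moment in a run one of insert0, insert1, insert2, insert3 may be knocked a few centimetres aside while the robot is not near it.
It also fails if it takes over 210 s, if anything falls off the work surface, if the arm or the gripper's body presses on something with over 40 N, if the wrist force passes 120 N, or if a joint passes its speed limit or range.

ROBOT

A 6-joint arm with a two-finger parallel gripper is mounted at the origin on the work surface. World frame = base frame: x ahead of the robot, y to its left, z up, the work surface at z = 0. Lengths are in m, angles in rad, forces in N, time in s.
With the tool pointing down it reaches from about 0.375 to 0.975 m from the base axis. Payload 3.8 kg.
Tool frame: the origin (TCP) lies at the very end of the fingers, on their centre line; the grasp point (between the pads) lies 19 mm behind it; z points along the fingers, y is the direction in which the jaws open and shut (so a half turn about z gives the same grasp; the last joint's range is limited). The gripper opens to 88 mm and grips with 3 to 60 N. Pads are 18 mm wide; open, the fingers measure 123 mm over their backs; the gripper's body (75 mm by 187 mm) begins 45 mm behind the grasp point.
Start: joints at [-1.226, 0.264, 1.604, -0, 1.274, -0.037], TCP at [0.251, -0.626, 0.239] pointing down, gripper open.
Joint ranges: [-2.63, 2.63], [-0.94, 2.18], [0.31, 2.57], [-1.31, 4.45], [0, 2.66], [-2.55, 2.55]. Speed limits (rad/s): [2.57, 2.57, 3.14, 3.14, 3.14, 3.14].

INTERFACE

Orientations are given as a 3x3 rotation matrix whose columns are the frame's x, y, z axes.
In Python, from bench import robot gives the robot as it stands.
- The arm moves only by the tool step_arm, never from a script. Its argument "commands" is text: rows parted by semicolons, each of 7 numbers parted by spaces: the shift along the tool's x, y, z in m, then the turn, a rotation vector about the tool's x, y, z in rad, then the closure, from -1 (fully open) to 1 (shut). A call has 1 to 20 rows; each row shifts and turns the commanded pose from where the row before left it, along the tool's axes as they then stand; what a row does not reach is not made up. A row lasts 1/10 s, in which the tool goes at most 50 mm and 8.59 degrees, less where a joint would pass 70% of its speed; a pose out of reach is approached as far as the arm can. A call is refused whole if a number of a shift passes 0.05 or a number of a turn 0.15, either way. A call with a gripper value outside its range is refused whole. The fingers move at their own pace and stop on an object; "newtons" is the grip in N (left out, the last holds). Time passes only in rows, so rows that do not move let the fingers close. It gives the time, the measured TCP pose, the force and the opening at its end, in the units of the state.
- robot.state(): the state, without advancing time (a new reading comes with each control period).
- robot.capture(name): name is "side" or "top"; returns the picture (384x512x3 uint8, red, green, blue); there is no depth.
- robot.get_calibration(name): a dict with "fovy" (degrees; the focal length in pixels is half the picture's height over the tangent of half this angle, whatever the lens; pixels are square), "cx", "cy" (the principal point, pixels), "k1" (the pictures are not rectified: a ray, as slopes to the right and down, at radius r is drawn at 1 + k1 r^2 times it, then the intrinsics apply), "eye" and "attitude" of the camera in the world. Camera axes: x right, y up, looking along -z (the intrinsics and any distortion apply to the point x, -y, -z); pixel columns grow to the right and rows downward; lengths in m; the calibration is good to about 2 mm. A picture is of the moment at which its call begins. get_calibration takes no time and is no camera call.
- robot.job_done(): hands the job in, once; it reports no verdict.
Trained networks look in the newest picture that a camera, given by its name, has taken for a name from the list of things; names that differ only in an ending like _2 or _b are one class to them, and where a whole thing is asked for, a point or a joint stands for the part that bears it (a point fixed in the world has none). Each returns a list of dicts, best first, with "conf" (0 to 1); they miss things now and then, are a little off and sometimes report something else, mostly with a low value. They report only what shows in the picture. A call takes as long as a camera call. They do not tell look-alikes from the thing itself.
- robot.search_frame(camera, name): "location" ([row, column] in pixels, amid what is visible of it).
- robot.spot_point(camera, name): "location" ([row, column] in pixels: a listed point, or the origin of a listed thing).
The state is a dict: "time_s": time; "qpos": joint angles; "qd": joint speeds; "joint_torque": joint torques, N m; "ee_pos": TCP position; "tool_rot": TCP orientation; "force": force on the tool from outside, world axes, zero at the start; "ft_torque": the same for the moment, N m; "grip_width": finger opening in m.
Only numpy, scipy, OpenCV 4.12 (cv2) and the standard library are available. Lean on these libraries where they do the work, as an engineer would, in place of code of your own. Each camera call takes 0.05 s, during which the arm holds its last target.

## Working session

There is one attempt and no reset: what is moved stays moved. The work goes in short steps, Python scripts to look and compute and a tool call to move; the robot and the scene stay as the last step left them, time stands still between calls to the robot, and variables do not carry over. Pictures are saved under pics/ and viewed, and the job is handed in when it is done.

Besides the shell and the picture viewer there is one more tool, called after "Request:" as a command line: name --argument value ..., lists and objects as JSON in quotes. step_arm: Moves the arm, as the interface text tells. Its arguments: {"type":"object","properties":{"commands":{"type":"string"},"newtons":{"type":"number"}},"required":["commands"]}

```bash
ls; mkdir -p pics; python3 - <<'E'
from bench import robot
import cv2
print(robot.state())
for n in("side","top"):
    im=robot.capture(n); cv2.imwrite(f"pics/{n}0.png",cv2.resize(im[:,:,::-1],(800,600),interpolation=cv2.INTER_CUBIC)); print(robot.get_calibration(n))
E
```

```text
pics
{'time_s': 0.0, 'qpos': array([-1.22590070e+00,  2.64736346e-01,  1.60530905e+00, -1.92131253e-05,
        1.27369260e+00, -3.68562215e-02]), 'qd': array([ 0.00161746,  0.00231425,  0.00068548, -0.00148197,  0.00153213,
        0.00072614]), 'joint_torque': array([ 1.53615205e-03, -5.02119398e+01, -3.56875849e+01,  7.28507107e-02,
        2.91981868e-02, -1.87363162e-04]), 'ee_pos': array([ 0.25125932, -0.62576181,  0.23743439]), 'tool_rot': array([[ 9.28011336e-01,  3.72551217e-01, -7.42624579e-04],
       [ 3.72551952e-01, -9.28009155e-01,  2.01278831e-03],
       [ 6.07043270e-05, -2.14455660e-03, -9.99997699e-01]]), 'force': array([ 0.01568925, -0.24649837,  0.18931261]), 'ft_torque': array([-0.01567852, -0.0383509 , -0.01210681]), 'grip_width': 0.08783303303768338}
{'fovy': 56.41430926817435, 'cx': 255.8154936223489, 'cy': 194.22724376908164, 'k1': -0.0819358478583349, 'eye': array([0.12690862, 0.65211329, 0.9764491 ]), 'attitude': array([[-0.79245746,  0.4783332 , -0.37842902],
       [-0.60964697, -0.60239092,  0.51522399],
       [ 0.01848653,  0.6390012 ,  0.76898356]])}
{'fovy': 51.53155087263616, 'cx': 262.7953224847994, 'cy': 188.85605962748812, 'k1': -0.044135190448150376, 'eye': array([0.30906416, 0.08201935, 1.48331583]), 'attitude': array([[ 2.60381217e-02,  9.82818377e-01, -1.82729457e-01],
       [-9.99648549e-01,  2.65096152e-02,  1.37725015e-04],
       [ 4.97944628e-03,  1.82661651e-01,  9.83163225e-01]])}
```

View pics/top0.png

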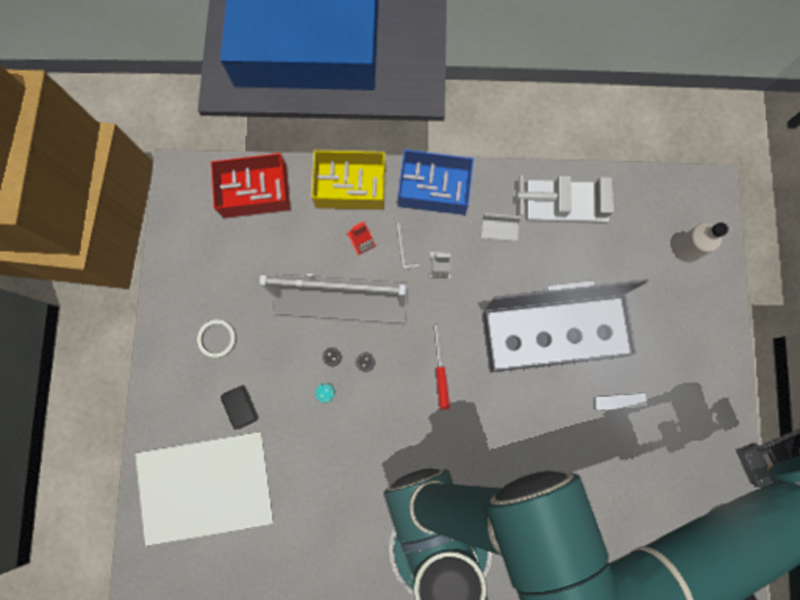

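View pics/side0.png

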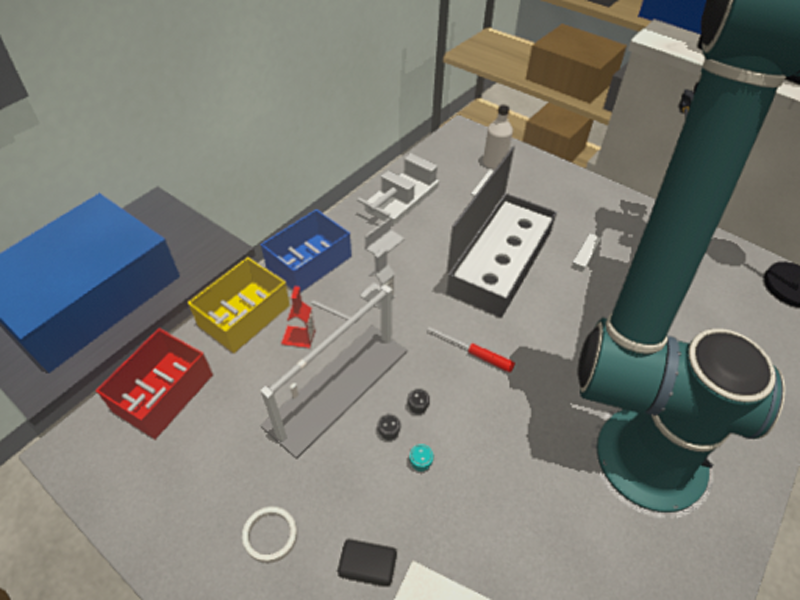

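```bash
cat > h.py <<'E'
import numpy as np, cv2
from bench import robot
C={n:robot.get_calibration(n) for n in("side","top")}
def K(c):
    f=192/np.tan(np.radians(c['fovy'])/2); return np.array([[f,0,c['cx']],[0,f,c['cy']],[0,0,1.]])
def ray(n,rc):
    c=C[n]; p=cv2.undistortPoints(np.array([[[rc[1],rc[0]]]],float),K(c),np.array([c['k1'],0,0,0,0.]))[0,0]
    d=c['attitude']@np.array([p[0],-p[1],-1.]); return c['eye'],d/np.linalg.norm(d)
def onz(n,rc,z):
    e,d=ray(n,rc); return e+d*(z-e[2])/d[2]
def tri(a,b):
    (e1,d1),(e2,d2)=ray("side",a),ray("top",b)
    s=np.linalg.lstsq(np.c_[d1,-d2],e2-e1,rcond=None)[0]
    p,q=e1+s[0]*d1,e2+s[1]*d2; return (p+q)/2,np.linalg.norm(p-q)
def proj(n,P):
    c=C[n]; v=c['attitude'].T@(np.array(P,float)-c['eye']); x,y=v[0]/-v[2],-v[1]/-v[2]; r2=x*x+y*y
    k=1+c['k1']*r2; u=K(c)@[x*k,y*k,1]; return np.array([u[1],u[0]])
def crop(n,im,r,c,h,w,name,s):
    cv2.imwrite("pics/"+name,cv2.resize(im[r:r+h,c:c+w,::-1],None,fx=s,fy=s,interpolation=cv2.INTER_CUBIC))
E
python3 - <<'E'
from h import *
np.set_printoptions(precision=4,suppress=True)
its={}
for n in("side","top"):
    im=robot.capture(n); its[n]=im
    for k in ["insert0","plate_hole0","plate_hole1","plate_hole2","plate_hole3","box","lid_hinge","lid_edge","tag","tag_hook","tag_grip","rail","mark"]:
        r=robot.spot_point(n,k)
        print(n,k,[(np.round(x["location"],1).tolist(),round(x["conf"],2)) for x in r][:6])
crop("top",its["top"],90,150,160,270,"t1.png",2.9)
crop("side",its["side"],100,150,220,220,"s1.png",2.7)
E
```

```text
side insert0 [([297.9, 264.9], 0.68), ([260.3, 265.5], 0.64), ([275.2, 249.5], 0.64)]
side plate_hole0 [([141.7, 335.6], 0.77), ([165.8, 318.6], 0.75), ([150.5, 329.3], 0.63), ([167.0, 321.8], 0.6), ([175.6, 313.2], 0.55)]
side plate_hole1 [([141.7, 335.6], 0.77), ([165.8, 318.6], 0.75), ([150.5, 329.3], 0.63), ([167.0, 321.8], 0.6), ([175.6, 313.2], 0.55)]
side plate_hole2 [([141.7, 335.6], 0.77), ([165.8, 318.6], 0.75), ([150.5, 329.3], 0.63), ([167.0, 321.8], 0.6), ([175.6, 313.2], 0.55)]
side plate_hole3 [([141.7, 335.6], 0.77), ([165.8, 318.6], 0.75), ([150.5, 329.3], 0.63), ([167.0, 321.8], 0.6), ([175.6, 313.2], 0.55)]
side box [([166.7, 323.7], 0.81)]
side lid_hinge [([145.6, 304.2], 0.91), ([112.5, 307.5], 0.34)]
side lid_edge [([263.0, 267.8], 0.59), ([115.4, 311.5], 0.55)]
side tag [([213.3, 195.0], 0.95), ([192.0, 243.4], 0.78)]
side tag_hook [([171.5, 243.4], 0.77), ([198.1, 190.3], 0.63)]
side tag_grip [([187.7, 187.9], 0.93), ([163.5, 240.6], 0.84)]
side rail [([248.8, 219.6], 0.75)]
side mark [([144.2, 305.2], 0.43)]
top insert0 [([160.1, 286.8], 0.62), ([252.4, 207.6], 0.49), ([230.4, 212.9], 0.45)]
top plate_hole0 [([211.2, 385.9], 0.93), ([210.1, 365.2], 0.83), ([214.1, 328.5], 0.7)]
top plate_hole1 [([211.2, 385.9], 0.93), ([210.1, 365.2], 0.83), ([214.1, 328.5], 0.7)]
top plate_hole2 [([211.2, 385.9], 0.93), ([210.1, 365.2], 0.83), ([214.1, 328.5], 0.7)]
top plate_hole3 [([211.2, 385.9], 0.93), ([210.1, 365.2], 0.83), ([214.1, 328.5], 0.7)]
top box [([214.4, 354.2], 0.56)]
top lid_hinge [([194.2, 356.4], 0.7)]
top lid_edge [([182.2, 366.5], 0.72)]
top tag [([173.4, 282.6], 0.76), ([152.8, 231.1], 0.7)]
top tag_hook [([169.2, 284.3], 0.52), ([146.1, 231.8], 0.5), ([192.7, 356.3], 0.23)]
top tag_grip [([160.6, 286.5], 0.7), ([141.7, 232.4], 0.51)]
top rail [([192.5, 218.4], 0.56), ([169.2, 283.2], 0.39)]
top mark [([188.8, 197.5], 0.45)]
```

View pics/t1.png

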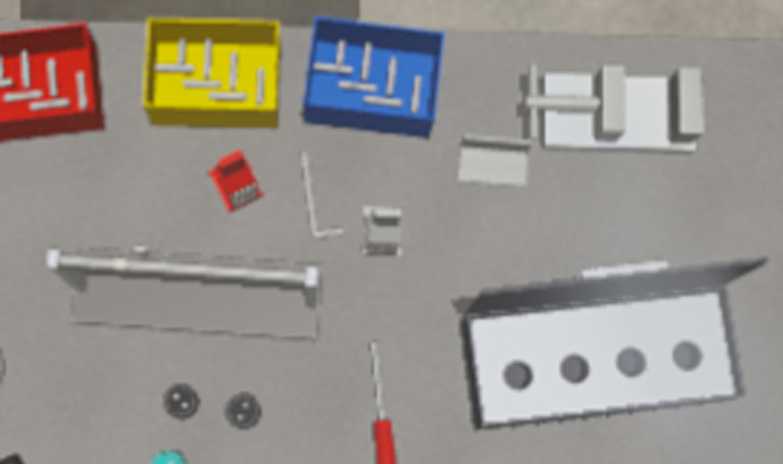

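View pics/s1.png

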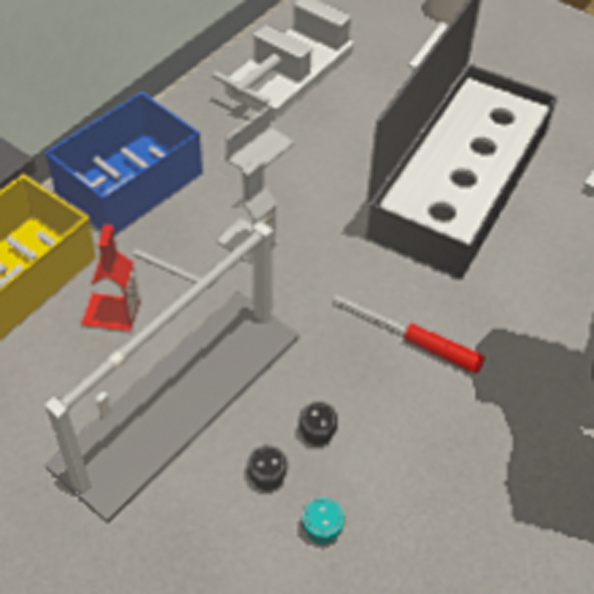

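```bash
cat > blobs.py <<'E'
from h import *
np.set_printoptions(precision=4,suppress=True)
def blob(g,rc,rad,thr,dark=True):
    r,c=int(round(rc[0])),int(round(rc[1])); w=g[r-rad:r+rad+1,c-rad:c+rad+1].astype(float)
    lo,hi=(w.min(),np.percentile(w,80))
    wt=np.clip((hi-w)/(hi-lo),0,1)
    m=(wt>thr).astype(np.uint8)
    k,l,s,ce=cv2.connectedComponentsWithStats(m)
    lab=np.argmax([0]+[s[i,4] for i in range(1,k)])
    q=cv2.dilate((l==lab).astype(np.uint8),np.ones((3,3)))*np.clip(wt/thr/1.5,0,1)
    yy,xx=np.mgrid[-rad:rad+1,-rad:rad+1]
    return np.array([r+(q*yy).sum()/q.sum(),c+(q*xx).sum()/q.sum()]),s[lab]
E
python3 - <<'E'
from blobs import *
T=lambda x,y:(90+y/2.9,150+x/2.9)
S=lambda x,y:(100+y/2.7,150+x/2.7)
im={n:robot.capture(n) for n in("side","top")}
for n in im: np.save(n+"0.npy",im[n])
g={n:cv2.cvtColor(im[n],cv2.COLOR_RGB2GRAY) for n in im}
ht=[T(687,356),T(631,362),T(575,369),T(518,375)]
hs=[S(503,116),S(484,146),S(463,178),S(442,211)]
for a,b in zip(hs,ht):
    A,_=blob(g["side"],a,7,.45);B,_=blob(g["top"],b,8,.45)
    print("hole",A,B,onz("side",A,.046)[:2],onz("top",B,.046)[:2],tri(A,B))
for n,a,b in(("A",S(318,423),T(243,410)),("B",S(267,468),T(181,402))):
    A,sa=blob(g["side"],a,11,.45);B,sb=blob(g["top"],b,10,.45)
    print(n,A,B,onz("side",A,.017)[:2],onz("top",B,.017)[:2],sa,sb)
for n,a,b in(("post+",S(58,410),T(53,258)),("post-",S(263,235),T(312,277)),("band",S(117,357),T(121,264))):
    z=.17+(.008 if 'p' in n else 0); print(n,onz("side",a,z),onz("top",b,z),tri(a,b))
for a,b in(((213.3,195.0),(152.8,231.1)),((192.,243.4),(173.4,282.6))): print("tag",onz("side",a,0),onz("top",b,0))
for a,b in(((187.7,187.9),(141.7,232.4)),((163.5,240.6),(160.6,286.5))): print("grip",onz("side",a,.138),onz("top",b,.138),tri(a,b))
crop("top",im["top"],150,260,50,60,"t2.png",10)
crop("side",im["side"],150,215,70,60,"s2.png",8)
E
```

```text
hole [142.7438 335.5383] [212.262  386.5259] [ 0.5007 -0.3704] [ 0.5014 -0.3728] (array([ 0.5018, -0.3738,  0.043 ]), np.float64(0.000126479615353355))
hole [153.7595 328.5781] [214.483  367.2403] [ 0.4909 -0.2991] [ 0.4914 -0.3016] (array([ 0.492 , -0.3024,  0.0429]), np.float64(0.00030590907442376277))
hole [165.5184 321.2264] [216.7467 347.7703] [ 0.4808 -0.2279] [ 0.4813 -0.2301] (array([ 0.4818, -0.2306,  0.0431]), np.float64(0.00024529802574979907))
hole [178.0619 313.3324] [219.0107 328.2717] [ 0.4708 -0.1566] [ 0.4712 -0.1588] (array([ 0.4718, -0.1593,  0.043 ]), np.float64(0.000382095365016677))
A [257.2093 267.0393] [231.3952 233.4828] [0.42   0.1859] [0.4196 0.1854] [  3   3  15  17 188] [  4   4  12  13 112]
B [273.6641 248.2276] [228.089  212.2122] [0.4307 0.2648] [0.4296 0.2643] [  3   3  15  18 204] [  5   3  12  13 109]
post+ [0.572  0.4036 0.178 ] [0.5769 0.4    0.178 ] (array([0.5777, 0.4014, 0.1697]), np.float64(0.002080976461607683))
post- [0.5561 0.1107 0.178 ] [0.5625 0.0995 0.178 ] (array([0.5654, 0.0996, 0.1614]), np.float64(0.0008209027028537153))
band [0.5744 0.3217 0.17  ] [0.5735 0.3221 0.17  ] (array([0.5735, 0.3221, 0.1712]), np.float64(0.0005365817731812956))
tag [0.7177 0.1929 0.    ] [0.7229 0.2078 0.    ]
tag [0.6484 0.0172 0.    ] [0.6469 0.0077 0.    ]
grip [0.7198 0.2    0.138 ] [0.725  0.1932 0.138 ] (array([0.7282, 0.1939, 0.1265]), np.float64(0.0006281487695796749))
grip [0.6585 0.0176 0.138 ] [0.6616 0.0018 0.138 ] (array([0.6689, 0.0016, 0.1179]), np.float64(0.004618341469623731))
```

View pics/t2.png

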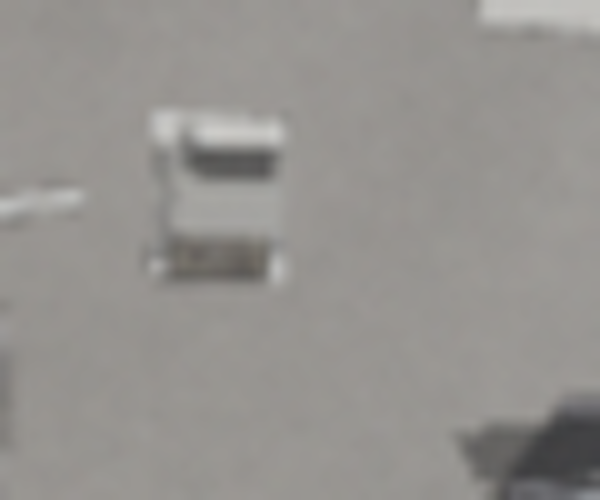

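View pics/s2.png

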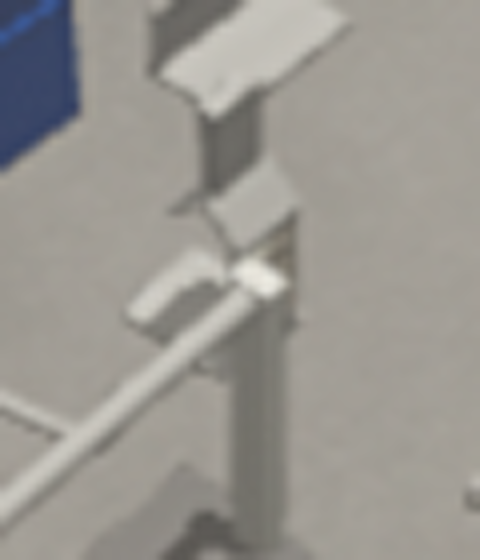

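Request:
step_arm --commands "0 0 0 0 0 0.13 -0.27; 0 0 0 0 0 0.13 -0.27; 0 0 0 0 0 0.12 -0.27; 0.04 0 0 0 0 0 -0.27; 0.04 0 0 0 0 0 -0.27; 0.04 -0.03 0 0 0 0 -0.27; 0.04 -0.04 0 0 0 0 -0.27; 0 -0.04 0 0 0 0 -0.27; 0 -0.04 0 0 0 0 -0.27; 0 -0.04 0 0 0 0 -0.27; 0 -0.04 0 0 0 0 -0.27; 0 -0.04 0 0 0 0 -0.27; 0 -0.04 0 0 0 0 -0.27; 0 -0.04 0 0 0 0 -0.27; 0 -0.04 0 0 0 0 -0.27; 0 -0.04 0 0 0 0 -0.27; 0 -0.04 0 0 0 0 -0.27; 0 -0.04 0 0 0 0 -0.27; 0 -0.04 0 0 0 0 -0.27; 0 0 0 0 0 0 -0.27"

```text
time_s: 3.6
ee_pos: [0.4055, -0.0771, 0.2389]
tool_rot: [[1.0, 0.007, 0.001], [0.007, -1.0, 0.001], [0.001, -0.001, -1.0]]
force: [0.1, -0.9, -0.5]
grip_width: 0.0557
```

```bash
python3 - <<'E'
from h import *
im=robot.capture("top"); cv2.imwrite("pics/top1.png",cv2.resize(im[:,:,::-1],(800,600)))
im=robot.capture("side"); cv2.imwrite("pics/side1.png",cv2.resize(im[:,:,::-1],(800,600)))
E
```

```text
(no output)
```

View pics/top1.png

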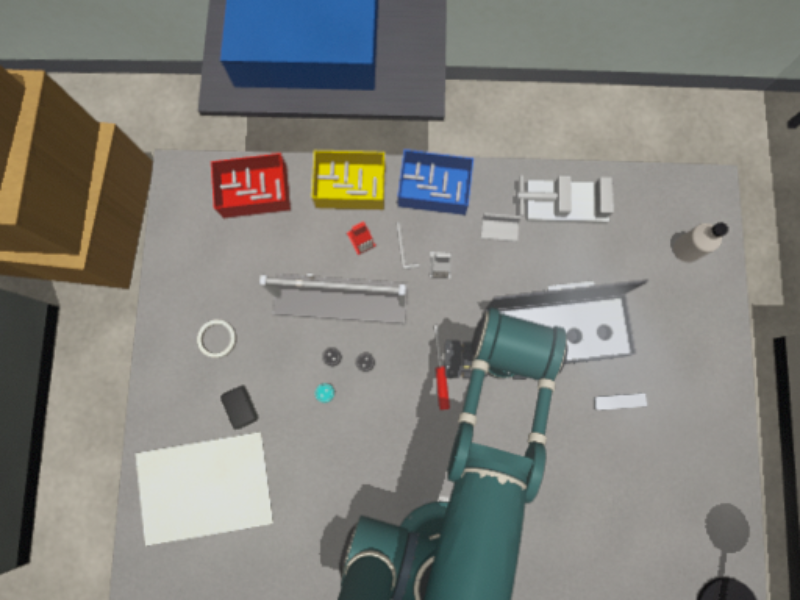

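View pics/side1.png

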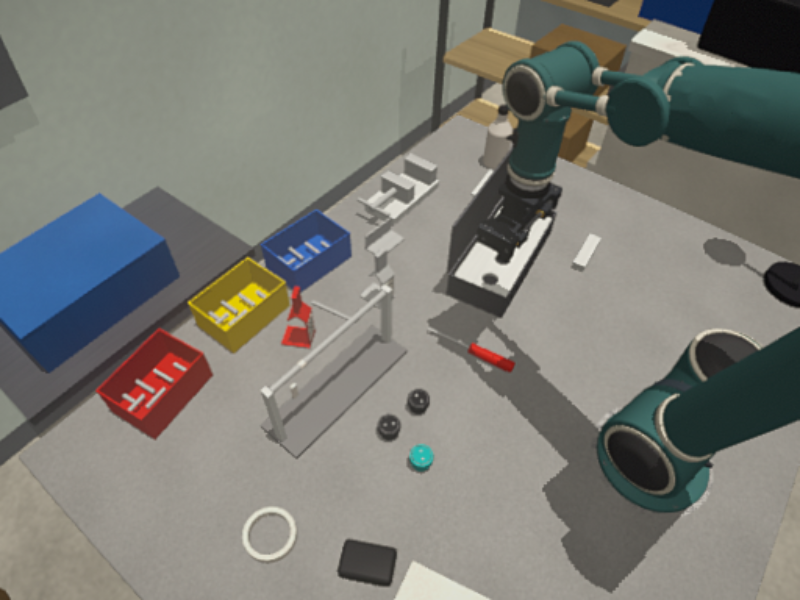

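Request:
step_arm --commands "0.007 -0.04 0 0 0 0.007 -0.27; 0.007 -0.04 0 0 0 0 -0.27; 0 -0.04 0 0 0 0 -0.27; 0 -0.04 0 0 0 0 -0.27; 0 -0.04 0 0 0 0 -0.27; 0 -0.04 0.02 0 0 0 -0.27; 0 -0.023 0.04 0 0 0 -0.27; 0 0 0.04 0 0 0 -0.27; 0 0 0.03 0 0 0 -0.27; 0 0 0 0 0 0 -0.27; 0 0 0 0 0 0 -0.27"

```text
time_s: 4.8
ee_pos: [0.4215, 0.1812, 0.1088]
tool_rot: [[1.0, -0.007, -0.001], [-0.007, -1.0, -0.001], [-0.001, 0.001, -1.0]]
force: [-0.3, 0.0, -0.7]
grip_width: 0.0559
```

```bash
python3 - <<'E'
from h import *
s=robot.state(); print(s['ee_pos'],s['qpos'])
for n in("side","top"):
    im=robot.capture(n); p=proj(n,s['ee_pos']).round().astype(int); print(n,p)
    crop(n,im,p[0]-45,p[1]-50,90,100,n+"2.png",6)
E
```

```text
[0.42154868 0.18118735 0.10876742] [ 3.51825119e-01 -2.38182485e-02  2.18129415e+00 -2.88546756e-04
  9.85254153e-01  1.92973635e+00]
side [240 269]
top [229 233]
```

View pics/side2.png

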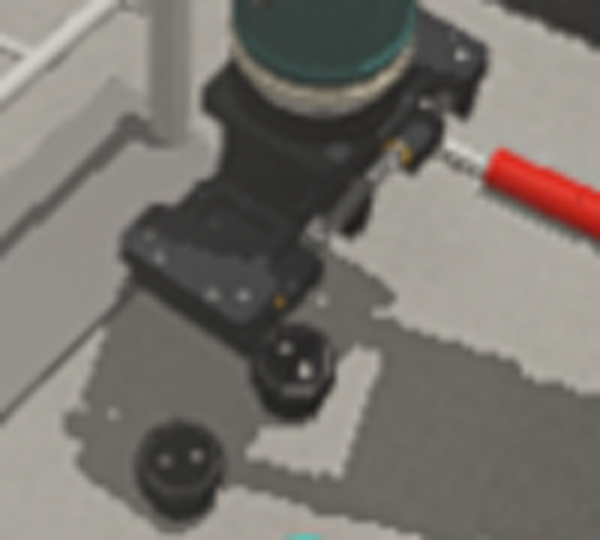

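View pics/top2.png

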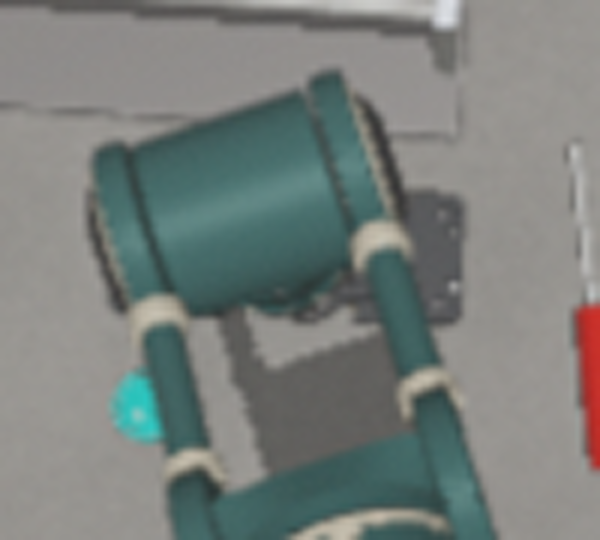

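Request:
step_arm --commands "-0.0017 -0.0045 0 0 0 -0.007 -0.27; 0 0 0.03 0 0 0 -0.27; 0 0 0.03 0 0 0 -0.27; 0 0 0.02 0 0 0 -0.27; 0 0 0.009 0 0 0 -0.27; 0 0 0 0 0 0 -0.27"

```text
time_s: 5.5
ee_pos: [0.4191, 0.1867, 0.0196]
tool_rot: [[1.0, 0.002, -0.001], [0.002, -1.0, -0.0], [-0.001, 0.0, -1.0]]
force: [0.0, -0.8, -0.1]
grip_width: 0.0561
```

Request:
step_arm --commands "0 0 0 0 0 0 0; 0 0 0 0 0 0 0.3; 0 0 0 0 0 0 0.3; 0 0 0 0 0 0 0.3; 0 0 0 0 0 0 0.3; 0 0 0 0 0 0 0.3; 0 0 0 0 0 0 0.3" --newtons 15

```text
time_s: 6.2
ee_pos: [0.4207, 0.1873, 0.0212]
tool_rot: [[1.0, 0.002, 0.003], [0.002, -1.0, 0.001], [0.003, -0.001, -1.0]]
force: [-0.9, -1.2, 5.7]
grip_width: 0.0437
```

Request:
step_arm --commands "0 0 -0.03 0 0 0 0.3; 0 0 -0.04 0 0 0 0.3; 0 0 -0.04 0 0 0 0.3; 0.01 0.03 -0.04 0 0 0 0.3; 0.01 0.04 -0.02 0 0 0 0.3; 0.01 0.04 0 0 0 0 0.3; 0.01 0.04 0 0 0 0 0.3; 0.01 0.04 0 0 0 0 0.3; 0.01 0.04 0 0 0 0 0.3; 0.01 0.04 0 0 0 0 0.3; 0.01 0.04 0 0 0 0 0.3; 0 0.04 0 0 0 0 0.3; 0 0.04 0 0 0 0 0.3; 0 0.04 0 0 0 0 0.3; 0 0.04 0 0 0 0 0.3; 0 0.04 0 0 0 0 0.3; 0 0.04 0 0 0 0 0.3; 0 0.01 0 0 0 -0.14 0.3; 0 0 0 0 0 0 0.3; 0 0 0 0 0 0 0.3"

```text
time_s: 8.2
ee_pos: [0.4997, -0.372, 0.1885]
tool_rot: [[0.99, 0.138, -0.001], [0.138, -0.99, 0.001], [-0.001, -0.001, -1.0]]
force: [-0.5, 0.2, -1.6]
grip_width: 0.0435
```

```bash
python3 - <<'E'
from h import *
s=robot.state(); print(s['ee_pos'],s['qpos'],s['tool_rot'])
for n in("side","top"):
    im=robot.capture(n); p=proj(n,s['ee_pos']).round().astype(int); print(n,p)
    crop(n,im,p[0]-45,p[1]-50,90,100,n+"3.png",6)
E
```

```text
[ 0.49971873 -0.37203223  0.18847751] [-6.80189739e-01  2.02865296e-01  1.77325655e+00  4.97469644e-04
  1.16674327e+00  7.52229488e-01] [[ 9.90467967e-01  1.37741473e-01 -7.01562002e-04]
 [ 1.37742218e-01 -9.90467438e-01  1.15589143e-03]
 [-5.35660130e-04 -1.24150815e-03 -9.99999086e-01]]
side [113 343]
top [207 400]
```

View pics/side3.png

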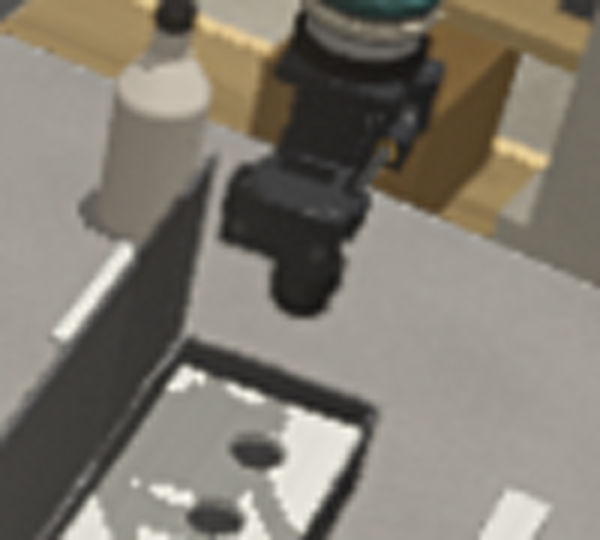

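View pics/top3.png

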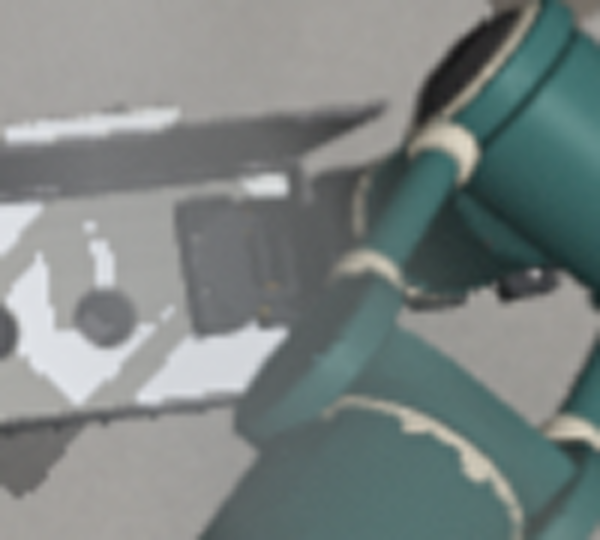

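Request:
step_arm --commands "0.0014 -0.0003 0.03 0 0 0 0.3; 0 0 0.04 0 0 0 0.3; 0 0 0.03 0 0 0 0.3; 0 0 0.015 0 0 0 0.3; 0 0 0 0 0 0 0.3; 0 0 0 0 0 0 0.3; 0 0 0 0 0 0 0.3"

```text
time_s: 9.0
ee_pos: [0.503, -0.373, 0.0763]
tool_rot: [[0.99, 0.141, 0.003], [0.141, -0.99, -0.002], [0.003, 0.003, -1.0]]
force: [0.4, 0.4, 0.0]
grip_width: 0.0434
```

```bash
python3 - <<'E'
from h import *
s=robot.state(); print(s['ee_pos'],s['force'])
p=proj("side",[.501,-.3715,.046]).round().astype(int)
for n in("side",):
    im=robot.capture(n)
    crop(n,im,p[0]-45,p[1]-50,90,100,n+"4.png",6)
E
```

```text
[ 0.50301293 -0.37297055  0.07631814] [0.40130918 0.44941488 0.01965706]
```

View pics/side4.png

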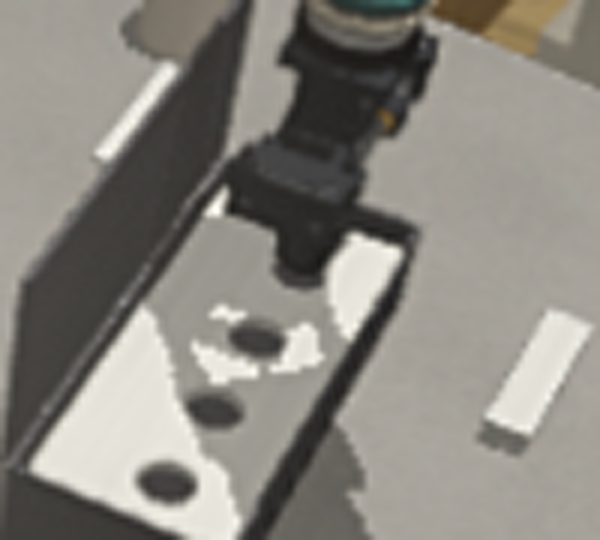

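```bash
python3 - <<'E'
from h import *
for i in range(4):
    robot.capture("side"); s=robot.state(); print(s['ee_pos'].round(4),s['force'].round(1),s['tool_rot'][:,2].round(4))
E
```

```text
[ 0.5027 -0.373   0.0762] [ 0.5  0.8 -1.1] [ 0.0029 -0.0023 -1.    ]
[ 0.5025 -0.3729  0.0759] [ 0.  -0.3 -0. ] [ 0.0026 -0.002  -1.    ]
[ 0.5023 -0.3728  0.0755] [ 0.4 -0.3 -0.8] [ 0.0021 -0.0017 -1.    ]
[ 0.502  -0.3726  0.0751] [ 0.3 -0.5 -0.3] [ 0.0016 -0.0012 -1.    ]
```

Request:
step_arm --commands "0 0 0 0 0 0 0.3; 0 0 0 0 0 0 0.3; 0 0 0 0 0 0 0.3; 0 0 0 0 0 0 0.3; 0 0 0 0 0 0 0.3"

```text
time_s: 9.75
ee_pos: [0.5014, -0.372, 0.0738]
tool_rot: [[0.99, 0.141, -0.0], [0.141, -0.99, 0.0], [-0.0, -0.0, -1.0]]
force: [0.0, -0.2, -0.6]
grip_width: 0.0433
```

Request:
step_arm --commands "0 0 0.003 0 0 0 0.3; 0 0 0.002 0 0 0 0.3; 0 0 0.002 0 0 0 0.3; 0 0 0.002 0 0 0 0.3; 0 0 0.002 0 0 0 0.3; 0 0 0.002 0 0 0 0.3; 0 0 0 0 0 0 0.3"

```text
time_s: 10.45
ee_pos: [0.5017, -0.3721, 0.0608]
tool_rot: [[0.99, 0.141, 0.0], [0.141, -0.99, -0.0], [0.0, 0.0, -1.0]]
force: [1.8, 0.8, -0.3]
grip_width: 0.0432
```

Request:
step_arm --commands "0 0 0.002 0 0 0 0.3; 0 0 0.002 0 0 0 0.3; 0 0 0.002 0 0 0 0.3; 0 0 0.002 0 0 0 0.3; 0 0 0.002 0 0 0 0.3; 0 0 0.002 0 0 0 0.3; 0 0 0 0 0 0 0.3; 0 0 0 0 0 0 0.3"

```text
time_s: 11.25
ee_pos: [0.5019, -0.3723, 0.0493]
tool_rot: [[0.99, 0.141, 0.001], [0.141, -0.99, -0.0], [0.001, 0.001, -1.0]]
force: [3.4, 0.7, 3.3]
grip_width: 0.0435
```

Request:
step_arm --commands "-0.0005 0 0.001 0 0 0 0.3; 0 0 0.001 0 0 0 0.3; 0 0 0 0 0 0 0.3; 0 0 0 0 0 0 0.3"

```text
time_s: 11.65
ee_pos: [0.502, -0.3723, 0.0492]
tool_rot: [[0.99, 0.141, 0.002], [0.141, -0.99, -0.0], [0.002, 0.001, -1.0]]
force: [1.3, 3.8, 12.6]
grip_width: 0.0434
```

Request:
step_arm --commands "0 0 0 0 0 0 -0.2; 0 0 0 0 0 0 -0.2; 0 0 0 0 0 0 -0.2; 0 0 0 0 0 0 -0.2; 0 0 -0.01 0 0 0 -0.2; 0 0 -0.02 0 0 0 -0.2; 0 0 -0.03 0 0 0 -0.2; 0 0 -0.04 0 0 0 -0.2; 0 0 -0.04 0 0 0 -0.2; 0 0 0 0 0 0 -0.2"

```text
time_s: 12.65
ee_pos: [0.5038, -0.3749, 0.1943]
tool_rot: [[0.99, 0.141, 0.009], [0.141, -0.99, -0.008], [0.007, 0.009, -1.0]]
force: [1.3, -1.2, 1.0]
grip_width: 0.0527
```

```bash
python3 - <<'E'
from blobs import *
im={n:robot.capture(n) for n in("side","top")}
for n in im:
    cv2.imwrite(f"pics/{n}5.png",cv2.resize(im[n][:,:,::-1],(800,600),interpolation=cv2.INTER_CUBIC))
g={n:cv2.cvtColor(im[n],cv2.COLOR_RGB2GRAY) for n in im}
A=blob(g["side"],(273.7,248.2),11,.45)[0];B=blob(g["top"],(228.1,212.2),10,.45)[0]
print(A,B,onz("side",A,.017)[:2],onz("top",B,.017)[:2])
E
```

```text
[273.6649 248.2254] [228.0998 212.206 ] [0.4307 0.2648] [0.4296 0.2643]
```

View pics/side5.png

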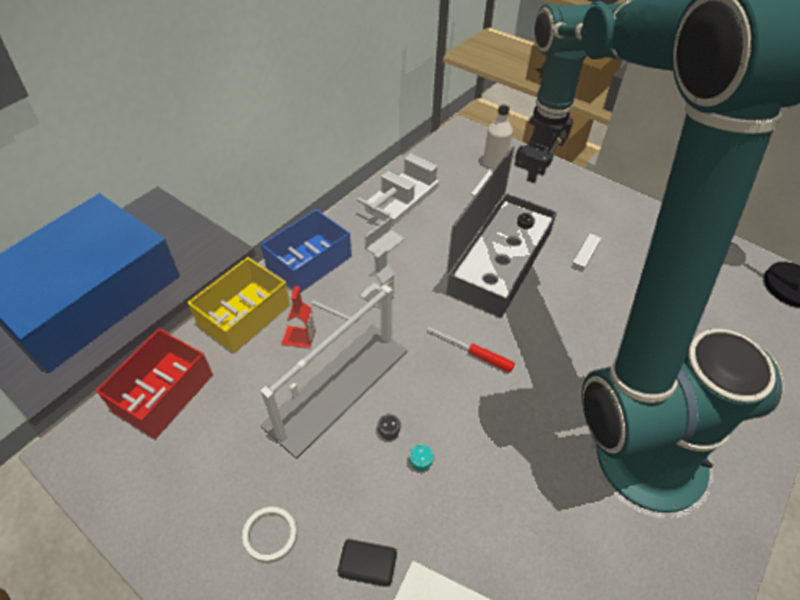

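Request:
step_arm --commands "0 0 0 0 0 0.14 -0.27; 0 -0.03 0 0 0 0 -0.27; 0 -0.04 0 0 0 0 -0.27; 0 -0.04 0 0 0 0 -0.27; 0 -0.04 0 0 0 0 -0.27; 0 -0.04 0 0 0 0 -0.27; 0 -0.04 0 0 0 0 -0.27; -0.01 -0.04 0 0 0 0 -0.27; -0.01 -0.04 0 0 0 0 -0.27; -0.01 -0.04 0 0 0 0 -0.27; -0.01 -0.04 0 0 0 0 -0.27; -0.01 -0.04 0 0 0 0 -0.27; -0.01 -0.04 0 0 0 0 -0.27; -0.012 -0.04 0 0 0 0 -0.27; 0 -0.04 0 0 0 0 -0.27; 0 -0.04 0 0 0 0 -0.27; 0 -0.0465 0 0 0 0 -0.27; 0 0 0.04 0 0 0 -0.27; 0 0 0.03 0 0 0 -0.27; 0 0 0 0 0 0 -0.27"

```text
time_s: 14.75
ee_pos: [0.4223, 0.2617, 0.1102]
tool_rot: [[1.0, 0.003, -0.012], [0.003, -1.0, -0.007], [-0.012, 0.007, -1.0]]
force: [-0.8, -1.9, -0.8]
grip_width: 0.0562
```

Request:
step_arm --commands "0 0 0 0 0 0 -0.27; 0 0 0 0 0 0 -0.27; 0 0 0 0 0 0 -0.27; 0 0 0 0 0 0 -0.27; 0 0 0 0 0 0 -0.27; 0 0 0 0 0 0 -0.27; 0 0 0 0 0 0 -0.27"

```text
time_s: 15.45
ee_pos: [0.4279, 0.2643, 0.1172]
tool_rot: [[1.0, 0.002, 0.0], [0.002, -1.0, 0.0], [0.0, -0.0, -1.0]]
force: [0.5, -0.2, 0.2]
grip_width: 0.056
```

```bash
python3 - <<'E'
from blobs import *
im=robot.capture("side"); s=robot.state(); print(s['ee_pos'],s['tool_rot'][:,0])
g=cv2.cvtColor(im,cv2.COLOR_RGB2GRAY)
A=blob(g,(273.7,248.2),11,.45)[0]
print(A,onz("side",A,.017)[:2])
crop("side",im,210,200,90,100,"side6.png",6)
E
```

```text
[0.4278 0.2643 0.1171] [1.     0.0018 0.0002]
[271.5237 246.3242] [0.4395 0.2628]
```

View pics/side6.png

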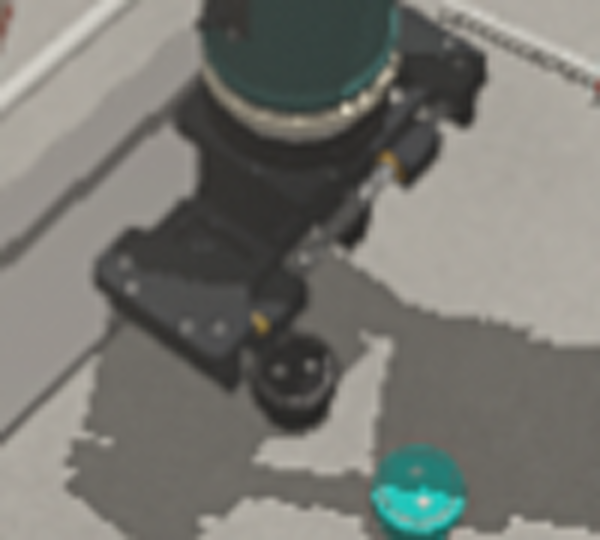

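Request:
step_arm --commands "0.0022 0 0.03 0 0 0 -0.27; 0 0 0.03 0 0 0 -0.27; 0 0 0.02 0 0 0 -0.27; 0 0 0.01 0 0 0 -0.27; 0 0 0.007 0 0 0 -0.27; 0 0 0 0 0 0 -0.27; 0 0 0 0 0 0 -0.27; 0 0 0 0 0 0 -0.27"

```text
time_s: 16.3
ee_pos: [0.4309, 0.2648, 0.0211]
tool_rot: [[1.0, 0.002, 0.002], [0.002, -1.0, 0.001], [0.002, -0.001, -1.0]]
force: [0.8, 0.7, -0.1]
grip_width: 0.0565
```

Request:
step_arm --commands "0 0 0 0 0 0 0; 0 0 0 0 0 0 0.3; 0 0 0 0 0 0 0.3; 0 0 0 0 0 0 0.3; 0 0 0 0 0 0 0.3; 0 0 0 0 0 0 0.3"

```text
time_s: 16.9
ee_pos: [0.4305, 0.2645, 0.0206]
tool_rot: [[1.0, 0.002, 0.001], [0.002, -1.0, 0.0], [0.001, -0.0, -1.0]]
force: [-0.2, -1.3, 5.5]
grip_width: 0.0433
```

Request:
step_arm --commands "0 0 -0.03 0 0 0 0.3; 0 0 -0.04 0 0 0 0.3; 0 0 -0.04 0 0 0 0.3; 0.01 0.03 -0.04 0 0 0 0.3; 0.01 0.04 -0.02 0 0 0 0.3; 0.01 0.04 0 0 0 0 0.3; 0.01 0.04 0 0 0 0 0.3; 0.01 0.04 0 0 0 0 0.3; 0.001 0.04 0 0 0 0 0.3; 0 0.04 0 0 0 0 0.3; 0 0.04 0 0 0 0 0.3; 0 0.04 0 0 0 0 0.3; 0 0.04 0 0 0 0 0.3; 0 0.04 0 0 0 0 0.3; 0 0.03 0 0 0 0 0.3; 0 0.02 0 0 0 0 0.3; 0 0.014 0 0 0 -0.14 0.3; 0 0 0.03 0 0 0 0.3; 0 0 0.04 0 0 0 0.3; 0 0 0.03 0 0 0 0.3"

```text
time_s: 18.9
ee_pos: [0.4806, -0.2288, 0.0869]
tool_rot: [[0.99, 0.141, -0.002], [0.141, -0.99, 0.001], [-0.001, -0.001, -1.0]]
force: [-0.7, 0.6, -1.1]
grip_width: 0.0431
```

Request:
step_arm --commands "0 0 0 0 0 0 0.3; 0 0 0 0 0 0 0.3; 0 0 0 0 0 0 0.3; 0 0 0 0 0 0 0.3; 0 0 0 0 0 0 0.3; 0 0 0 0 0 0 0.3; 0 0 0 0 0 0 0.3; 0 0 0 0 0 0 0.3; 0 0 0 0 0 0 0.3; 0 0 0 0 0 0 0.3"

```text
time_s: 19.9
ee_pos: [0.4816, -0.229, 0.0891]
tool_rot: [[0.99, 0.141, -0.0], [0.141, -0.99, 0.0], [-0.0, -0.0, -1.0]]
force: [0.4, -0.0, -0.7]
grip_width: 0.0435
```

```bash
python3 - <<'E'
from h import *
p=proj("side",[.501,-.3715,.046]).round().astype(int)
for n in("side",):
    im=robot.capture(n)
    crop(n,im,p[0]-45,p[1]-50,90,100,n+"7.png",6)
E
```

View pics/side7.png

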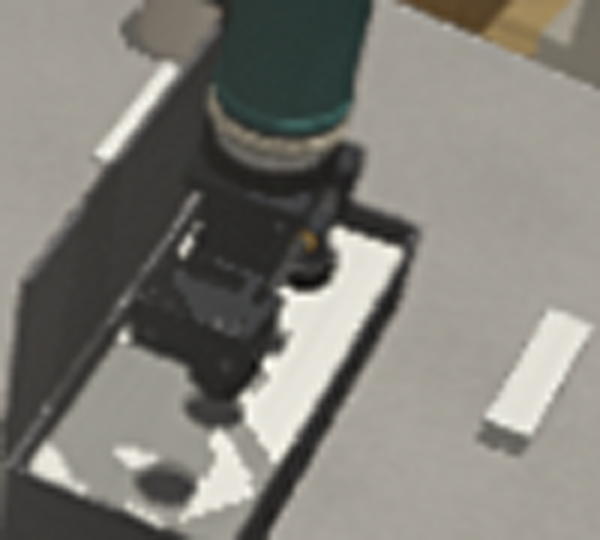

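Request:
step_arm --commands "0 0 0.005 0 0 0 0.3; 0 0 0.005 0 0 0 0.3; 0 0 0.005 0 0 0 0.3; 0 0 0.003 0 0 0 0.3; 0 0 0.002 0 0 0 0.3; 0 0 0.002 0 0 0 0.3; 0 0 0.002 0 0 0 0.3; 0 0 0.002 0 0 0 0.3; 0 0 0.002 0 0 0 0.3; 0 0 0 0 0 0 0.3"

```text
time_s: 20.95
ee_pos: [0.4818, -0.2292, 0.061]
tool_rot: [[0.99, 0.141, 0.0], [0.141, -0.99, -0.0], [0.0, 0.0, -1.0]]
force: [-0.5, -0.8, -0.4]
grip_width: 0.0435
```

Request:
step_arm --commands "0 0 0.002 0 0 0 0.3; 0 0 0.002 0 0 0 0.3; 0 0 0.002 0 0 0 0.3; 0 0 0.002 0 0 0 0.3; 0 0 0.002 0 0 0 0.3; 0 0 0.002 0 0 0 0.3; 0 0 0.001 0 0 0 0.3; 0 0 0.0005 0 0 0 0.3; 0 0 0 0 0 0 0.3; 0 0 0 0 0 0 0.3"

```text
time_s: 21.95
ee_pos: [0.4818, -0.2292, 0.0486]
tool_rot: [[0.99, 0.141, -0.0], [0.141, -0.99, -0.0], [-0.0, 0.0, -1.0]]
force: [-2.2, 0.4, 6.4]
grip_width: 0.0434
```

Request:
step_arm --commands "0 0 0 0 0 0 -0.2; 0 0 0 0 0 0 -0.2; 0 0 0 0 0 0 -0.2; 0 0 0 0 0 0 -0.2; 0 0 -0.01 0 0 0 -0.2; 0 0 -0.02 0 0 0 -0.2; 0 0 -0.03 0 0 0 -0.2; 0 0 -0.04 0 0 0 -0.2; 0 0 -0.04 0 0 0 -0.2; -0.02 0 -0.04 0 0 0 -0.2; -0.04 0 -0.04 0 0 0 1; -0.04 0 -0.04 0 0 0 1; 0 0 0 0 0 0 1; 0 0 0 0 0 0 1; 0 0 0 0 0 0 1; 0 0 0 0 0 0 1"

```text
time_s: 23.55
ee_pos: [0.3917, -0.2412, 0.2966]
tool_rot: [[0.99, 0.142, -0.003], [0.142, -0.99, 0.002], [-0.002, -0.002, -1.0]]
force: [-0.1, 0.2, 1.4]
grip_width: 0.007
```

```bash
python3 - <<'E'
from h import *
s=robot.state(); print(s['ee_pos'],s['grip_width'])
im={n:robot.capture(n) for n in("side","top")}
for n in im:
    cv2.imwrite(f"pics/{n}8.png",cv2.resize(im[n][:,:,::-1],(800,600),interpolation=cv2.INTER_CUBIC))
crop("side",im["side"],75,275,110,100,"s8.png",5.4)
crop("top",im["top"],165,295,80,130,"t8.png",6)
hinge=np.array([.5555,-.255,.0705]); X=np.array([.99,.14,0])
for th in(1.5,1.6,1.7,1.8):
    e=hinge+.14*(-np.cos(th)*X+np.array([0,0,np.sin(th)])); print(th,e,proj("side",e),proj("top",e))
E
```

```text
[ 0.39174935 -0.24122218  0.29656721] 0.006975343693477996
1.5 [ 0.54569582 -0.25638645  0.2101493 ] [118.74956416 316.63266061] [191.60107905 366.33609908]
1.6 [ 0.55954705 -0.25442769  0.2104403 ] [117.34356318 312.89305017] [187.40250553 365.6731922 ]
1.7 [ 0.57335785 -0.25247465  0.20933307] [116.27724466 309.13420193] [183.31407659 364.90401606]
1.8 [ 0.58699021 -0.25054684  0.20683867] [115.55972372 305.40304221] [179.38824747 364.03955071]
```

View pics/s8.png

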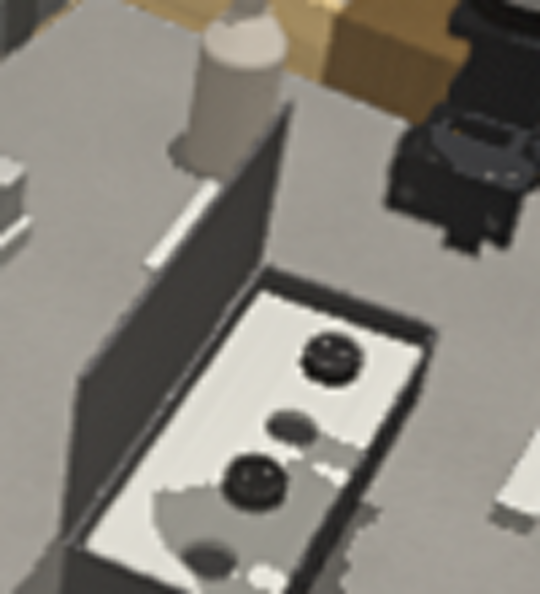

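View pics/t8.png

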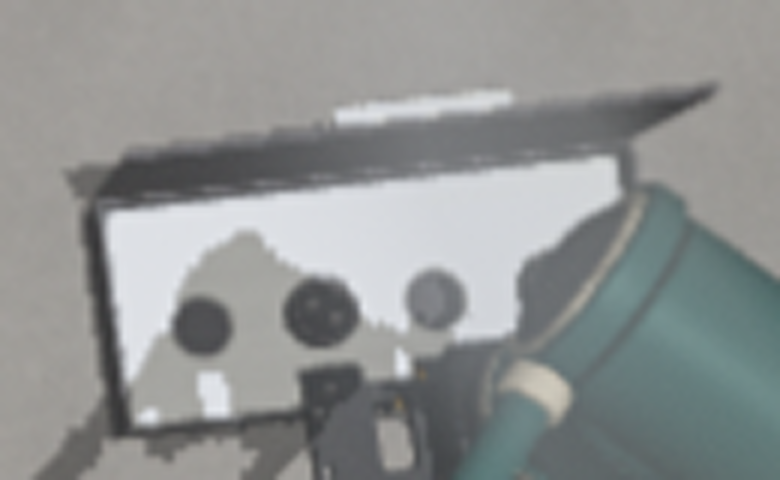

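Request:
step_arm --commands "0.03 0.007 0 0 0 0 1; 0.04 0.01 0 0 0 0 1; 0.04 0.01 0 0 0 0 1; 0.04 0.01 0 0 0 0 1; 0.04 0 0 0 0 0 1; 0.039 0 0 0 0 0 1; 0 0 0.02 0 0 0 1; 0 0 0.03 0 0 0 1; 0 0 0.03 0 0 0 1; 0 0 0.02 0 0 0 1; 0 0 0.012 0 0 0 1; 0 0 0 0 0 0 1; 0 0 0 0 0 0 1; 0 0 0 0 0 0 1; 0 0 0 0 0 0 1; 0 0 0 0 0 0 1"

```text
time_s: 25.25
ee_pos: [0.6244, -0.2465, 0.1878]
tool_rot: [[0.99, 0.141, 0.002], [0.141, -0.99, -0.001], [0.002, 0.001, -1.0]]
force: [1.0, 1.0, -1.2]
grip_width: 0.0008
```

```bash
python3 - <<'E'
from h import *
s=robot.state(); print(s['ee_pos'],s['grip_width'])
im={n:robot.capture(n) for n in("side","top")}
crop("side",im["side"],75,275,110,100,"s9.png",5.4)
E
```

```text
[ 0.62442637 -0.24647401  0.1877961 ] 0.00082673219052653
```

View pics/s9.png

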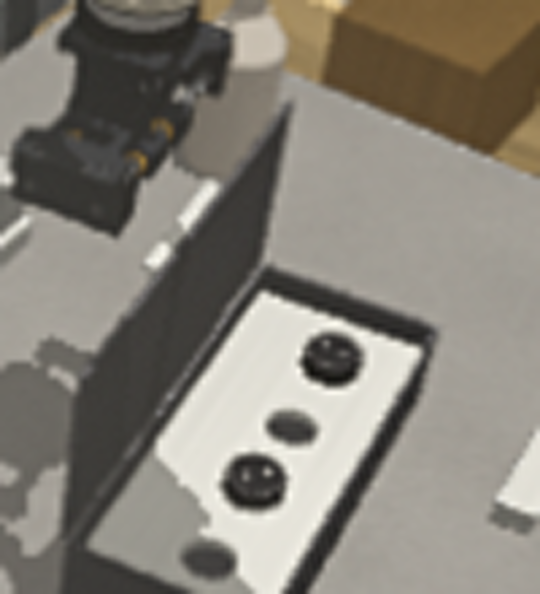

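Request:
step_arm --commands "-0.02 0 0.002 0 0 0 1; -0.02 0 0.002 0 0 0 1; -0.012 0 -0.001 0 0 0 1; -0.012 0 -0.001 0 0 0 1; -0.012 0 0.001 0 0 0 1; -0.012 0 0.002 0 0 0 1; -0.011 0 0.003 0 0 0 1; -0.011 0 0.004 0 0 0 1; 0 0 0 0 0 0 1; 0 0 0 0 0 0 1"

```text
time_s: 26.35
ee_pos: [0.5143, -0.2619, 0.1743]
tool_rot: [[0.99, 0.141, -0.001], [0.141, -0.99, 0.0], [-0.001, -0.0, -1.0]]
force: [0.0, -0.0, 0.5]
grip_width: 0.0005
```

```bash
python3 - <<'E'
from h import *
s=robot.state(); print(s['ee_pos'],s['grip_width'])
im={n:robot.capture(n) for n in("side","top")}
crop("side",im["side"],75,275,110,100,"s10.png",5.4)
E
```

```text
[ 0.51431474 -0.2618605   0.17430562] 0.00045731888507355656
```

View pics/s10.png

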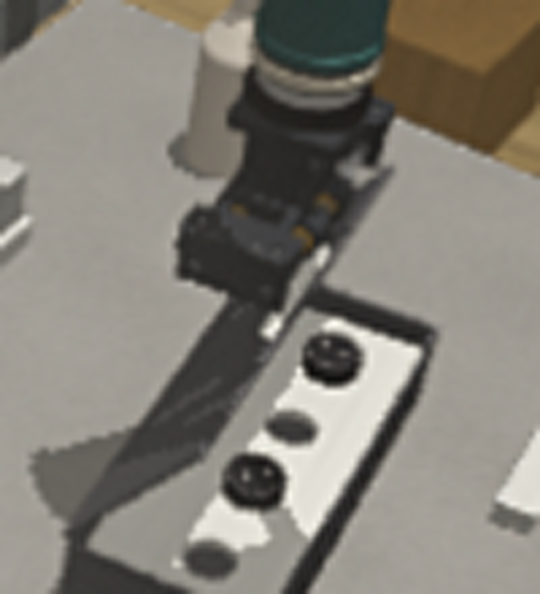

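Request:
step_arm --commands "-0.01 0 0.006 0 0 0 1; -0.01 0 0.006 0 0 0 1; -0.009 0 0.0075 0 0 0 1; -0.008 0 0.0075 0 0 0 1; -0.007 0 0.009 0 0 0 1; -0.007 0 0.0095 0 0 0 1; -0.005 0 0.01 0 0 0 1; -0.005 0 0.01 0 0 0 1; -0.003 0 0.011 0 0 0 1; -0.003 0 0.011 0 0 0 1; 0 0 0 0 0 0 1; 0 0 0 0 0 0 1; 0 0 0 0 0 0 1"

```text
time_s: 27.75
ee_pos: [0.449, -0.2714, 0.0872]
tool_rot: [[0.99, 0.141, 0.0], [0.141, -0.99, -0.0], [0.0, 0.0, -1.0]]
force: [-0.6, -0.5, 0.4]
grip_width: 0.0005
```

```bash
python3 - <<'E'
from h import *
s=robot.state(); print(s['ee_pos'],s['grip_width'])
im={n:robot.capture(n) for n in("side","top")}
crop("side",im["side"],75,275,110,100,"s11.png",5.4)
E
```

```text
[ 0.44899051 -0.27137985  0.08716336] 0.0005452487311534889
```

View pics/s11.png

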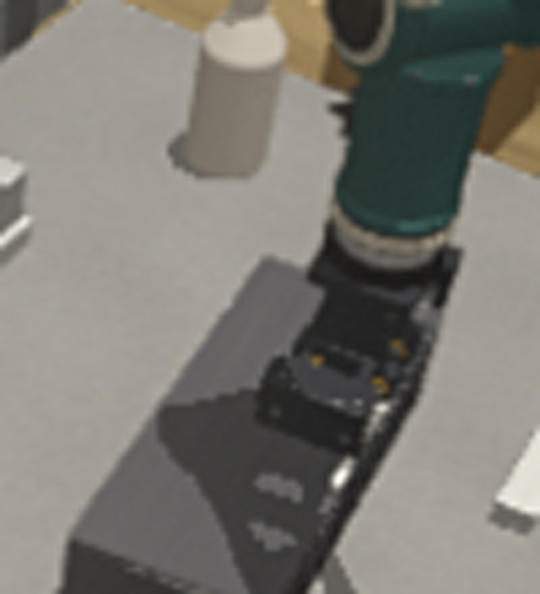

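Nearly shut; press down gently until it stops.

Request:
step_arm --commands "0 0 0.004 0 0 0 1; 0 0 0.004 0 0 0 1; 0 0 0.002 0 0 0 1; 0 0 0.001 0 0 0 1; 0 0 0.001 0 0 0 1; 0 0 0.001 0 0 0 1; 0 0 0 0 0 0 1"

```text
time_s: 28.55
ee_pos: [0.4487, -0.2712, 0.0767]
tool_rot: [[0.99, 0.141, -0.001], [0.141, -0.99, 0.0], [-0.001, -0.0, -1.0]]
force: [-7.2, 5.4, 21.6]
grip_width: 0.0003
```

Request:
step_arm --commands "0 0 -0.02 0 0 0 1; 0 0 -0.04 0 0 0 1; 0 0 -0.04 0 0 0 1; 0 0 -0.04 0 0 0 1; 0 0 -0.04 0 0 0 -0.2; 0 0 -0.04 0 0 0 -0.2; 0 0 -0.03 0 0 0 -0.2; 0 0 0 0 0 0 -0.2; 0 0 0 0 0 0 -0.2"

```text
time_s: 29.45
ee_pos: [0.4487, -0.2712, 0.324]
tool_rot: [[0.99, 0.141, 0.001], [0.141, -0.99, -0.001], [0.001, 0.001, -1.0]]
force: [-0.8, 0.1, -1.3]
grip_width: 0.0384
```

```bash
cat > tagw.py <<'E'
from h import *
def tagedges():
    L=[]
    def box(x0,x1,y0,y1,z0,z1):
        c=[(x,y,z) for x in(x0,x1) for y in(y0,y1) for z in(z0,z1)]
        for i in range(8):
            for j in range(i+1,8):
                if sum(a!=b for a,b in zip(c[i],c[j]))==1: L.append((c[i],c[j]))
    box(-.020,.044,-.025,.025,0,.006); box(-.005,.005,-.015,.015,.103,.153)
    for y in(-.02,.02):
        L.extend([((-.018,y,.08),(0,y,.1)),((0,y,.1),(.018,y,.08)),((-.0195,y,.006),(-.0195,y,.082)),((-.0205,y,.0835),(0,y,.1055)),((0,y,.1055),(.0205,y,.0825)),((.018,y,.08),(.0205,y,.0825))])
    L.extend([((.018,-.02,.08),(.018,.02,.08)),((-.02,-.02,.0835),(-.02,.02,.0835))])
    return L
def draw(n,im,pose,r,c,h,w,s,name,edges=None,col=(0,0,255)):
    x,y,z,a=pose; o=cv2.resize(im[r:r+h,c:c+w,::-1],None,fx=s,fy=s,interpolation=cv2.INTER_CUBIC).copy()
    R=np.array([[np.cos(a),-np.sin(a),0],[np.sin(a),np.cos(a),0],[0,0,1]])
    for p,q in (edges or tagedges()):
        P=[]
        for v in(p,q):
            u=proj(n,R@np.array(v)+[x,y,z]); P.append((int(round((u[1]-c+.5)*s-.5)),int(round((u[0]-r+.5)*s-.5))))
        cv2.line(o,P[0],P[1],col,1,cv2.LINE_AA)
    cv2.imwrite("pics/"+name,o)
E
python3 - <<'E'
from tagw import *
for n in ("side","top"): np.save(n+"9.npy",robot.capture(n))
im={n:np.load(n+"9.npy") for n in("side","top")}
for z in (0.006,): print(onz("top",(176.5,275.5),z),onz("top",(176.8,288),z))
pose=(.648,.011,0,-.02)
draw("top",im["top"],pose,150,260,50,60,10,"t12.png")
draw("side",im["side"],pose,140,205,70,70,8,"s12.png")
crop("top",im["top"],150,260,50,60,"t12r.png",10)
crop("side",im["side"],75,275,110,100,"s13.png",5.4)
E
```

```text
[0.63268353 0.03479001 0.006     ] [ 0.63281258 -0.01274284  0.006     ]
```

View pics/t12.png

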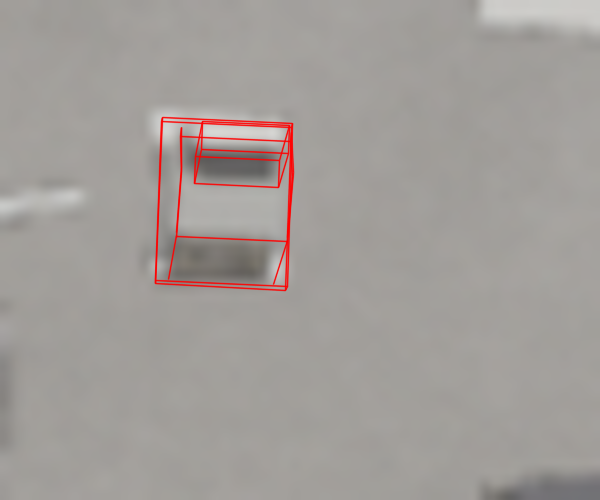

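View pics/s12.png

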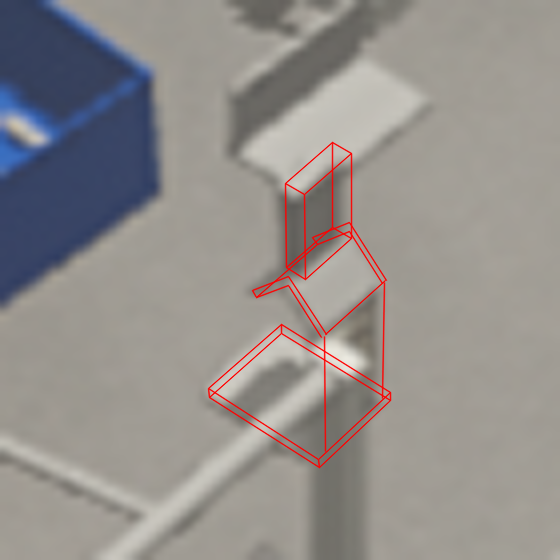

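View pics/s13.png

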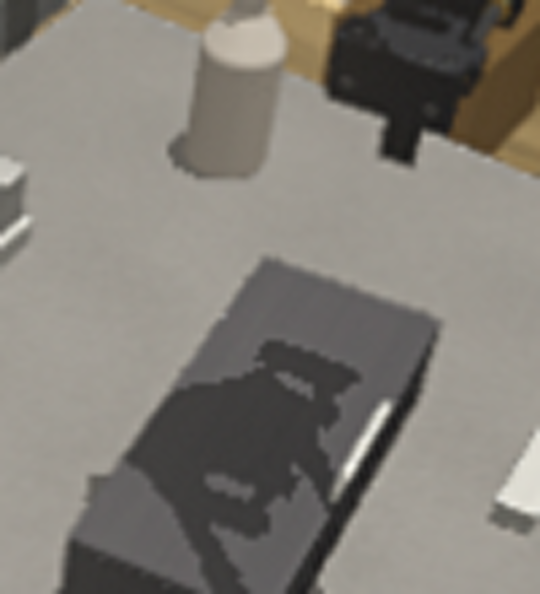

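```bash
python3 - <<'E'
from tagw import *
im={n:np.load(n+"9.npy") for n in("side","top")}
pose=(.651,.0125,0,.02)
draw("top",im["top"],pose,150,260,50,60,10,"t13.png")
draw("side",im["side"],pose,140,205,70,70,8,"s14.png")
E
```

```text
(no output)
```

View pics/t13.png

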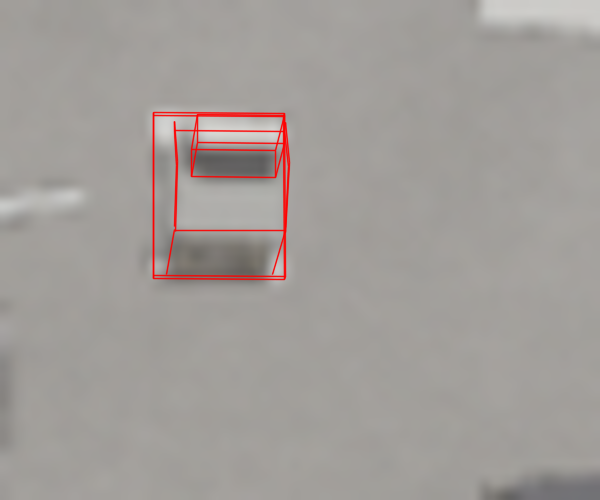

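View pics/s14.png

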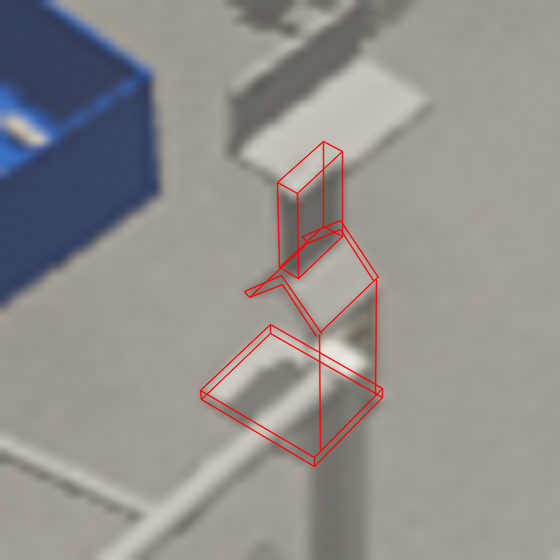

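View pics/t12r.png

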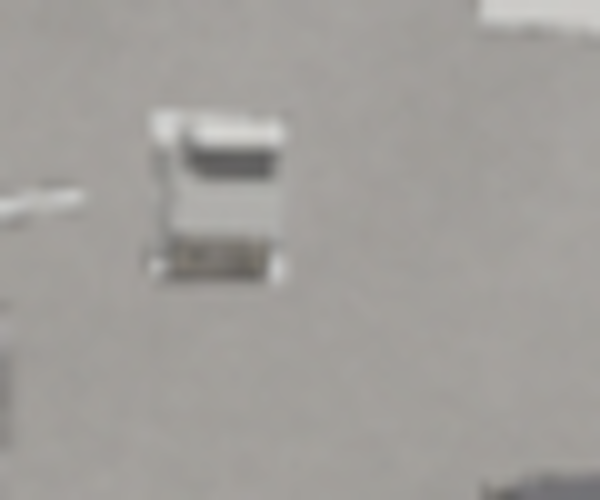

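Request:
step_arm --commands "0 0 0 0 0 -0.12 -0.2; 0 0 0 0 0 -0.12 -0.2; 0 0 0 0 0 -0.12 -0.2; 0 0 0 0 0 -0.12 -0.2; 0 0 0 0 0 -0.12 -0.2; 0 0 0 0 0 -0.12 -0.2; 0 0 0 0 0 -0.12 -0.2; 0 0 0 0 0 -0.12 -0.2; 0 0 0 0 0 -0.12 -0.2; 0 0 0 0 0 -0.12 -0.2; 0 0 0 0 0 -0.12 -0.2; 0 0 0 0 0 -0.12 -0.2; 0.03 0.03 0 0 0 0 -0.2; 0.04 0.03 0 0 0 0 -0.2; 0.04 0.03 0 0 0 0 -0.2; 0.04 0.03 0 0 0 0 -0.2; 0.04 0.03 0 0 0 0 -0.2; 0.04 0.03 0 0 0 0 -0.2; 0.04 0.02 0 0 0 0 -0.2; 0.014 0 0 0 0 0 -0.2"

```text
time_s: 31.55
ee_pos: [0.646, 0.0189, 0.32]
tool_rot: [[-0.014, 1.0, -0.005], [1.0, 0.014, 0.001], [0.002, -0.005, -1.0]]
force: [-0.2, 0.1, -0.7]
grip_width: 0.0531
```

Request:
step_arm --commands "0 0 0.03 0 0 0 -0.1; 0 0 0.04 0 0 0 -0.1; 0 0 0.03 0 0 0 -0.1; 0 0 0.02 0 0 0 -0.1; 0 0 0 0 0 0 -0.1; 0 0 0 0 0 0 -0.1; 0 0 0 0 0 0 -0.1; 0 0 0 0 0 0 -0.1"

```text
time_s: 32.35
ee_pos: [0.6465, 0.0148, 0.2059]
tool_rot: [[-0.011, 1.0, 0.003], [1.0, 0.011, -0.0], [-0.0, 0.003, -1.0]]
force: [0.7, -0.1, 0.0]
grip_width: 0.0485
```

```bash
python3 - <<'E'
from tagw import *
s=robot.state(); print(s['ee_pos'],s['qpos'])
im={n:robot.capture(n) for n in("side","top")}
pose=(.6495,.0125,0,.01)
draw("side",im["side"],pose,120,195,90,90,6.5,"s15.png")
draw("top",im["top"],pose,130,240,70,80,8,"t15.png")
E
```

```text
[0.64648129 0.01479894 0.20585227] [-1.56166740e-02  2.30555281e-01  1.70659487e+00 -2.32686709e-05
  1.20137206e+00 -2.64175762e-02]
```

View pics/s15.png

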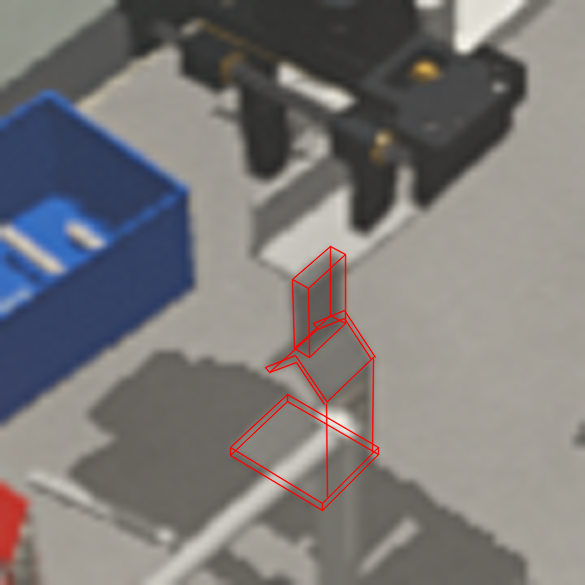

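View pics/t15.png

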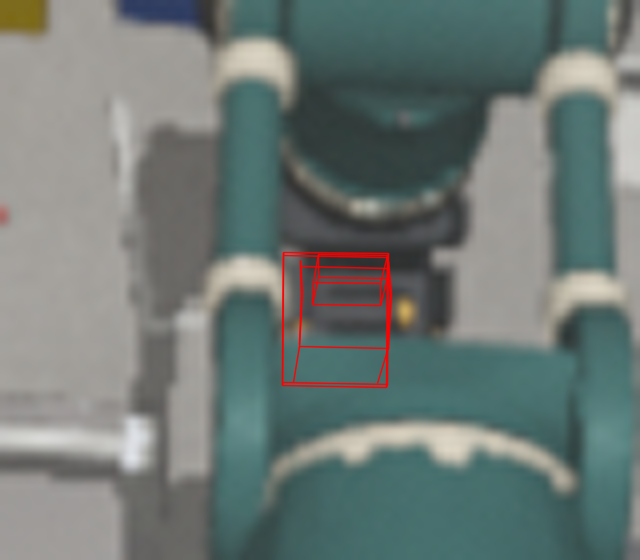

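Request:
step_arm --commands "-0.002 0.003 0.03 0 0 0 -0.1; 0 0 0.03 0 0 0 -0.1; 0 0 0.015 0 0 0 -0.1; 0 0 0.0105 0 0 0 -0.1; 0 0 0 0 0 0 -0.1; 0 0 0 0 0 0 -0.1; 0 0 0 0 0 0 -0.1; 0 0 0 0 0 0 -0.1"

```text
time_s: 33.25
ee_pos: [0.6495, 0.013, 0.1199]
tool_rot: [[-0.011, 1.0, 0.003], [1.0, 0.011, -0.0], [-0.0, 0.003, -1.0]]
force: [-1.2, -0.2, -0.3]
grip_width: 0.0484
```

Request:
step_arm --commands "0 0 0 0 0 0 0.2; 0 0 0 0 0 0 0.4; 0 0 0 0 0 0 0.6; 0 0 0 0 0 0 1; 0 0 0 0 0 0 1; 0 0 0 0 0 0 1; 0 0 0 0 0 0 1; 0 0 0 0 0 0 1" --newtons 25

```text
time_s: 34.05
ee_pos: [0.6484, 0.013, 0.1182]
tool_rot: [[-0.011, 1.0, -0.0], [1.0, 0.011, -0.0], [-0.0, -0.0, -1.0]]
force: [0.3, 0.2, -0.6]
grip_width: 0.0099
```

```bash
python3 - <<'E'
from tagw import *
s=robot.state(); print(s['ee_pos'],s['tool_rot'])
im=robot.capture("side")
draw("side",im,(s['ee_pos'][0],s['ee_pos'][1],0,.01),120,195,90,90,6.5,"s16.png")
E
```

```text
[0.64844212 0.01301561 0.11824587] [[-1.09862160e-02  9.99939639e-01 -1.44290630e-04]
 [ 9.99939650e-01  1.09862155e-02 -4.13508863e-06]
 [-2.54963108e-06 -1.44327351e-04 -9.99999990e-01]]
```

View pics/s16.png

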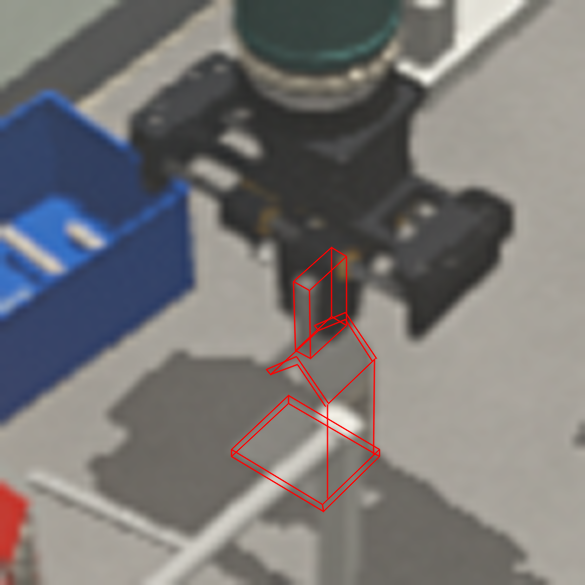

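Request:
step_arm --commands "0 0 -0.01 0 0 0 1; 0 0 -0.03 0 0 0 1; 0 0 -0.04 0 0 0 1; 0 0 -0.04 0 0 0 1; 0 0 -0.04 0 0 0 1; 0 0 -0.04 0 0 0 1; -0.02 -0.02 0 0 0 0 1; -0.03 -0.03 0 0 0 0 1; 0 -0.04 0 0 0 0 1; 0 -0.04 0 0 0 0 1; 0 -0.02 0 0 0 0 1; 0 0 0 0 0 0 1; 0 0 0 0 0 0 1; 0 0 0 0 0 0 1; 0 0 0 0 0 0 1"

```text
time_s: 35.6
ee_pos: [0.4999, -0.0385, 0.3183]
tool_rot: [[-0.011, 1.0, -0.0], [1.0, 0.011, 0.0], [0.0, -0.0, -1.0]]
force: [0.5, 0.4, -3.2]
grip_width: 0.0097
```

```bash
cat > railw.py <<'E'
from tagw import *
def railedges(m=None):
    L=[]
    def box(x0,x1,y0,y1,z0,z1):
        c=[(x,y,z) for x in(x0,x1) for y in(y0,y1) for z in(z0,z1)]
        for i in range(8):
            for j in range(i+1,8):
                if sum(a!=b for a,b in zip(c[i],c[j]))==1: L.append((c[i],c[j]))
    for y in(-.15,.15): box(-.01,.01,y-.006,y+.006,.012,.178)
    box(-.05,.05,-.16,.16,0,.012)
    L.append(((0,-.144,.17),(0,.144,.17)))
    if m: 
        box(-.006,.006,m-.006,m+.006,.164,.176); box(.041,.047,m-.006,m+.006,.012,.054)
    return L
E
python3 - <<'E'
from railw import *
im={n:np.load(n+"9.npy") for n in("side","top")}
pose=(.5697,.2498,0,-.048); E=railedges(.072)
draw("top",im["top"],pose,165,155,60,125,6.3,"t17.png",E)
draw("side",im["side"],pose,170,155,130,120,5,"s17.png",E)
E
```

```text
(no output)
```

View pics/t17.png

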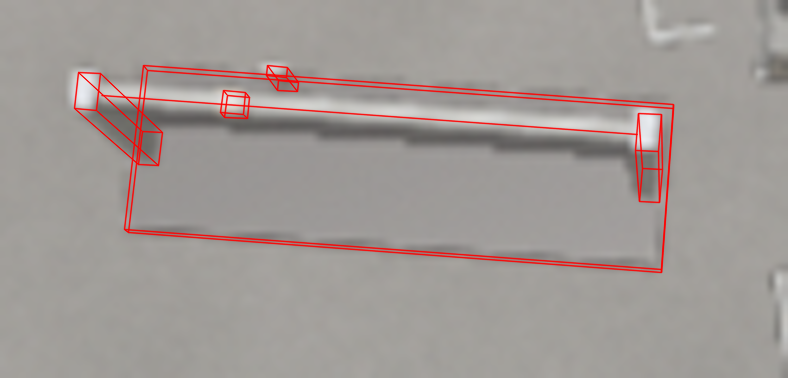

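View pics/s17.png

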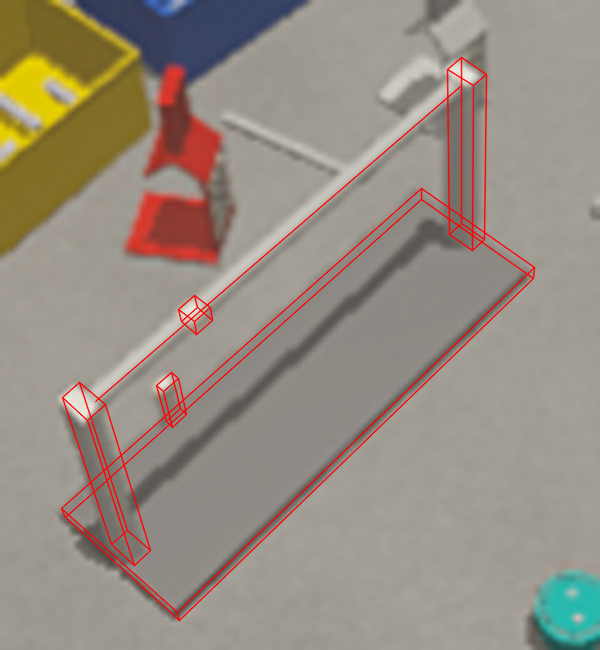

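```bash
python3 - <<'E'
from railw import *
im={n:np.load(n+"9.npy") for n in("side","top")}
pose=(.5705,.2498,0,-.048)
for m,t in((.072,"a"),(.075,"b")):
    E=railedges(m)[-24:]
    draw("top",im["top"],pose,168,180,25,40,15,f"t18{t}.png",E)
    draw("side",im["side"],pose,215,170,45,45,12,f"s18{t}.png",E)
draw("top",im["top"],pose,168,180,25,40,15,"t18.png",[((0,0,0),(0,0,0))])
draw("side",im["side"],pose,215,170,45,45,12,"s18.png",[((0,0,0),(0,0,0))])
A=[cv2.imread(f"pics/t18{k}.png") for k in("","a","b")]; cv2.imwrite("pics/t18m.png",cv2.resize(np.vstack(A),(420,787)) [:,:] if 0 else cv2.resize(np.vstack(A),None,fx=.53,fy=.53))
A=[cv2.imread(f"pics/s18{k}.png") for k in("","a")]; cv2.imwrite("pics/s18m.png",cv2.resize(np.hstack(A),None,fx=.74,fy=.74))
E
```

```text
(no output)
```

View pics/t18m.png

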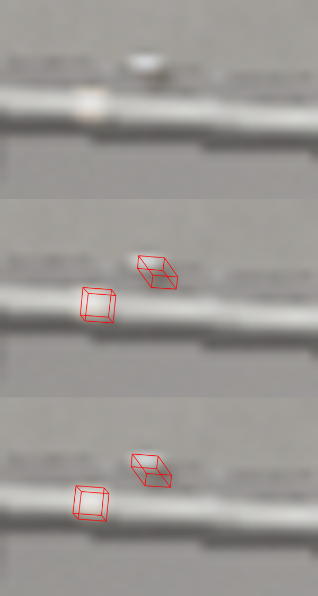

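View pics/s18m.png

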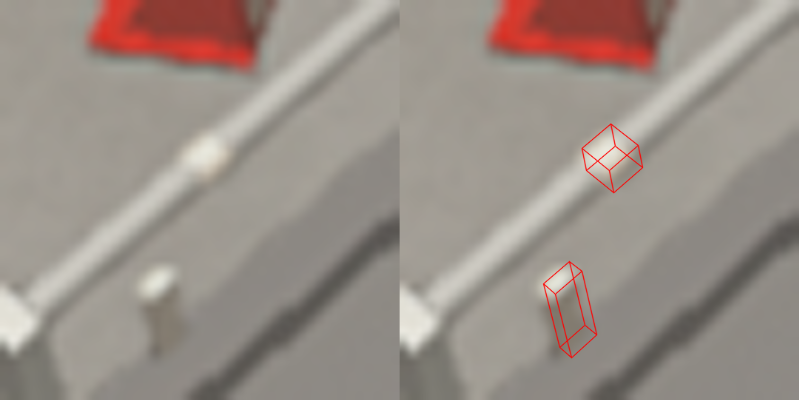

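Request:
step_arm --commands "0 0 0 0 0 0.059 1; 0.03 -0.01 0 0 0 0 1; 0.04 -0.01 0 0 0 0 1; 0.04 -0.0134 0 0 0 0 1; 0.04 0 0 0 0 0 1; 0.036 0 0 0 0 0 1; 0 0 0.02 0 0 0 1; 0 0 0.03 0 0 0 1; 0 0 0.023 0 0 0 1; 0 0 0 0 0 0 1; 0 0 0 0 0 0 1; 0 0 0 0 0 0 1; 0 0 0 0 0 0 1; 0 0 0 0 0 0 1; 0 0 0 0 0 0 1"

```text
time_s: 37.1
ee_pos: [0.475, 0.1488, 0.2462]
tool_rot: [[0.048, 0.999, 0.001], [0.999, -0.048, 0.0], [0.0, 0.001, -1.0]]
force: [0.2, -0.5, -2.3]
grip_width: 0.0098
```

```bash
cat > tl.py <<'E'
from railw import *
import sys
name,dy=sys.argv[1],float(sys.argv[2])
s=robot.state(); p=s['ee_pos']; R=s['tool_rot']; yaw=np.arctan2(R[1,0],R[0,0])-np.pi/2
a=-.048; v=p[:2]-[.5705,.2498]
print(p.round(4),"yaw",round(yaw,4),"rail x,y",round(v[0]*np.cos(a)+v[1]*np.sin(a),4),round(-v[0]*np.sin(a)+v[1]*np.cos(a),4),"under",p[2]-.1182,s['force'].round(1))
o=[p[0]-np.sin(yaw)*dy,p[1]+np.cos(yaw)*dy,p[2]-.1182]
for n in("side","top"):
    im=robot.capture(n); u=proj(n,[o[0],o[1],o[2]+.07]).round().astype(int)
    r,c=max(u[0]-40,0),max(u[1]-40,0)
    draw(n,im,(*o,yaw),r,c,80,80,7,f"{n}_{name}.png"); crop(n,im,r,c,80,80,f"{n}_{name}r.png",7)
E
python3 tl.py h1 0
```

```text
[0.475  0.1488 0.2462] yaw -0.0482 rail x,y -0.0905 -0.1055 under 0.12803986335698023 [ 0.2 -0.5 -2.3]
```

View pics/side_h1.png

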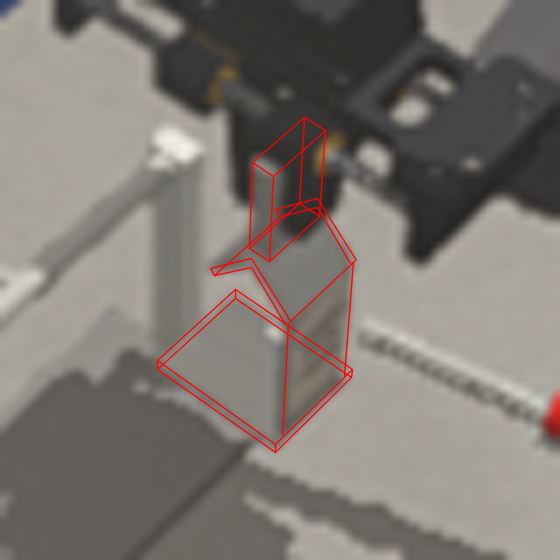

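View pics/side_h1r.png

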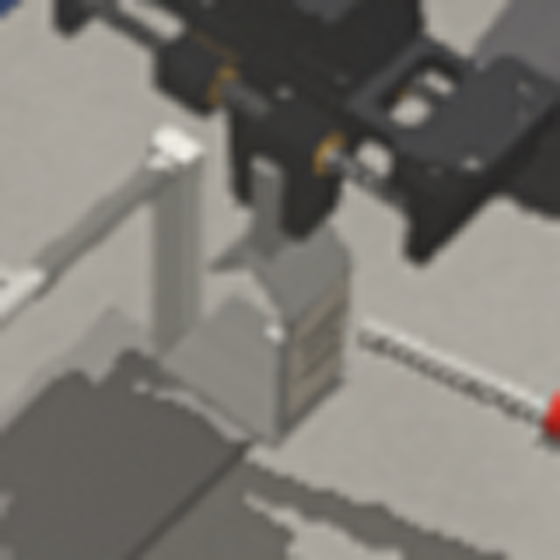

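Request:
step_arm --commands "0 0.02 0 0 0 0 1; 0 0.025 0 0 0 0 1; 0 0.02 0 0 0 0 1; 0 0.015 0 0 0 0 1; 0 0.0105 0 0 0 0 1; 0 0 0 0 0 0 1; 0 0 0 0 0 0 1; 0 0 0 0 0 0 1; 0 0 0 0 0 0 1; 0 0 0 0 0 0 1"

```text
time_s: 38.2
ee_pos: [0.5646, 0.1445, 0.2455]
tool_rot: [[0.048, 0.999, 0.0], [0.999, -0.048, 0.0], [0.0, 0.0, -1.0]]
force: [1.2, 0.2, -2.1]
grip_width: 0.0098
```

```bash
python3 tl.py h2 -.001
```

```text
[0.5646 0.1445 0.2455] yaw -0.0478 rail x,y -0.0009 -0.1055 under 0.12733332975456763 [ 1.2  0.2 -2.1]
```

View pics/side_h2.png

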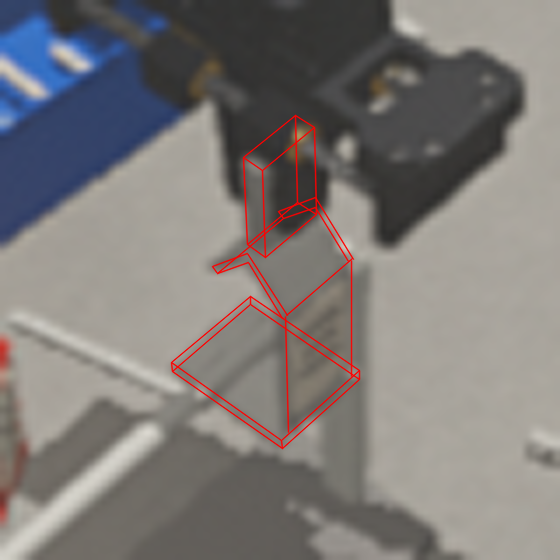

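View pics/top_h2.png

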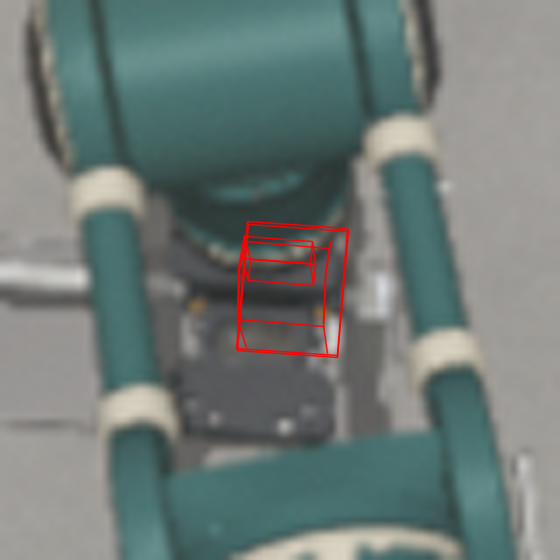

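Request:
step_arm --commands "0 0.0009 0.015 0 0 0 1; 0 0 0.015 0 0 0 1; 0 0 0.01 0 0 0 1; 0 0 0.004 0 0 0 1; 0 0 0 0 0 0 1; 0 0 0 0 0 0 1; 0 0 0 0 0 0 1"

```text
time_s: 39.0
ee_pos: [0.5663, 0.1445, 0.2019]
tool_rot: [[0.048, 0.999, 0.001], [0.999, -0.048, 0.0], [0.0, 0.001, -1.0]]
force: [0.6, -0.1, -1.2]
grip_width: 0.0097
```

Request:
step_arm --commands "0 0 0.001 0 0 0 1; 0 0 0.001 0 0 0 1; 0 0 0.001 0 0 0 1; 0 0 0.001 0 0 0 1; 0 0 0 0 0 0 1; 0 0 0 0 0 0 1; 0 0 0 0 0 0 1"

```text
time_s: 39.7
ee_pos: [0.566, 0.1444, 0.1974]
tool_rot: [[0.048, 0.999, 0.0], [0.999, -0.048, 0.0], [0.0, 0.0, -1.0]]
force: [1.3, 0.1, -2.4]
grip_width: 0.0097
```

Request:
step_arm --commands "0 0 0.0005 0 0 0 1; 0 0 0.0005 0 0 0 1; 0 0 0 0 0 0 1; 0 0 0 0 0 0 1; 0 0 0 0 0 0 1"

```text
time_s: 40.2
ee_pos: [0.5664, 0.1444, 0.1969]
tool_rot: [[0.048, 0.999, 0.001], [0.999, -0.048, 0.0], [0.0, 0.001, -1.0]]
force: [0.4, 0.1, 1.3]
grip_width: 0.0097
```

Request:
step_arm --commands "0.005 0 0 0 0 0 1; 0.01 0 0 0 0 0 1; 0.01 0 0 0 0 0 1; 0.01 0 0 0 0 0 1; 0.01 0 0 0 0 0 1; 0.01 0 0 0 0 0 1; 0.01 0 0 0 0 0 1; 0.01 0 0 0 0 0 1; 0.01 0 0 0 0 0 1; 0.005 0 0 0 0 0 1; 0 0 0 0 0 0 1; 0 0 0 0 0 0 1; 0 0 0 0 0 0 1"

```text
time_s: 41.5
ee_pos: [0.5706, 0.2356, 0.1967]
tool_rot: [[0.048, 0.999, 0.001], [0.999, -0.048, 0.002], [0.003, 0.001, -1.0]]
force: [3.5, 3.2, 1.8]
grip_width: 0.0098
```

```bash
python3 tl.py h3 -.001
```

```text
[0.5706 0.2356 0.1967] yaw -0.0481 rail x,y 0.0007 -0.0142 under 0.07847960025653453 [3.5 3.2 1.8]
```

View pics/side_h3.png

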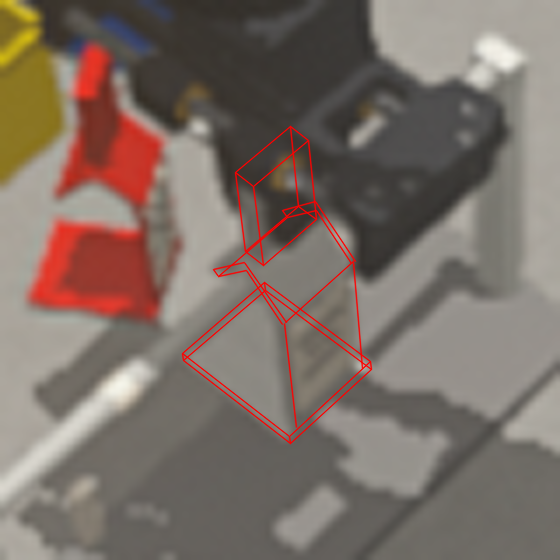

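Request:
step_arm --commands "0.005 0.0005 0 0 0 0 1; 0.01 0.0003 0 0 0 0 1; 0.01 0 0 0 0 0 1; 0.01 0 0 0 0 0 1; 0.01 0 0 0 0 0 1; 0.01 0 0 0 0 0 1; 0.01 0 0 0 0 0 1; 0.01 0 0 0 0 0 1; 0.01 0 0 0 0 0 1; 0.005 0 0 0 0 0 1; 0 0 0 0 0 0 1; 0 0 0 0 0 0 1; 0 0 0 0 0 0 1; 0 0 0 0 0 0 1; 0 0 0 0 0 0 1"

```text
time_s: 43.1
ee_pos: [0.5747, 0.3216, 0.1972]
tool_rot: [[0.048, 0.999, -0.002], [0.999, -0.048, -0.004], [-0.005, -0.002, -1.0]]
force: [0.1, -6.6, 7.8]
grip_width: 0.0097
```

```bash
python3 tl.py h4 -.001
```

```text
[0.5747 0.3216 0.1972] yaw -0.0484 rail x,y 0.0007 0.0719 under 0.07900525993063148 [ 0.1 -6.6  7.8]
```

View pics/side_h4.png

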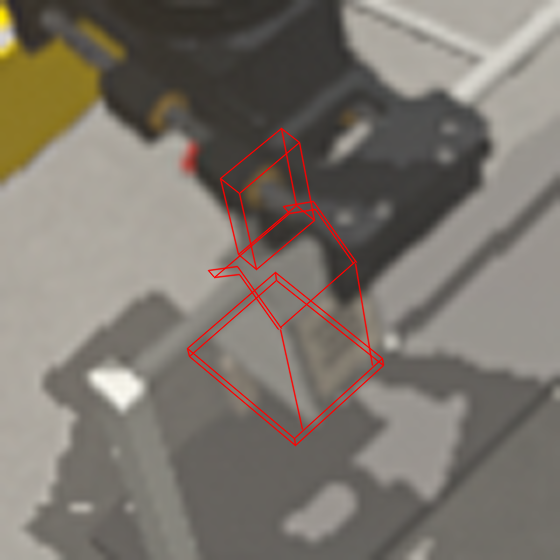

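View pics/side_h4r.png

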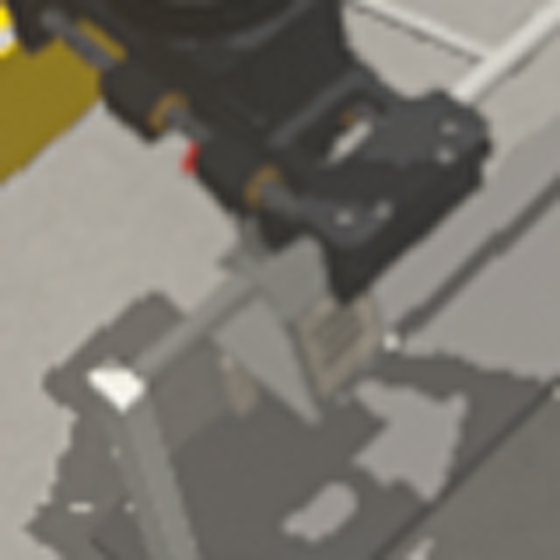

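View pics/top_h4.png

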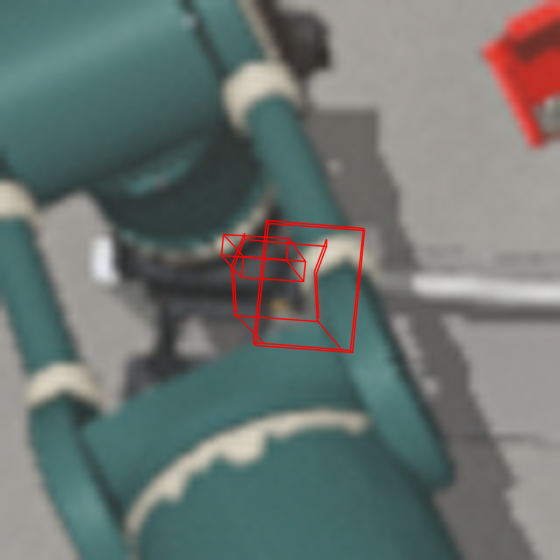

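Request:
step_arm --commands "0 0 -0.001 0 0 0 1; 0 0 -0.0005 0 0 0 1; 0 0 0 0 0 0 1; 0 0 0 0 0 0 0.5; 0 0 0 0 0 0 0.3; 0 0 0 0 0 0 0.3; 0 0 0 0 0 0 0.3; 0 0 0 0 0 0 0.3; 0 0 0 0 0 0 0.3; 0 0 0 0 0 0 0.3"

```text
time_s: 44.2
ee_pos: [0.5753, 0.3242, 0.1979]
tool_rot: [[0.048, 0.999, -0.0], [0.999, -0.048, 0.0], [0.0, -0.0, -1.0]]
force: [-0.1, 0.3, -0.4]
grip_width: 0.0311
```

```bash
python3 tl.py h5 -.006
```

```text
[0.5753 0.3242 0.1979] yaw -0.0479 rail x,y 0.0012 0.0746 under 0.07967101664411366 [-0.1  0.3 -0.4]
```

View pics/side_h5.png

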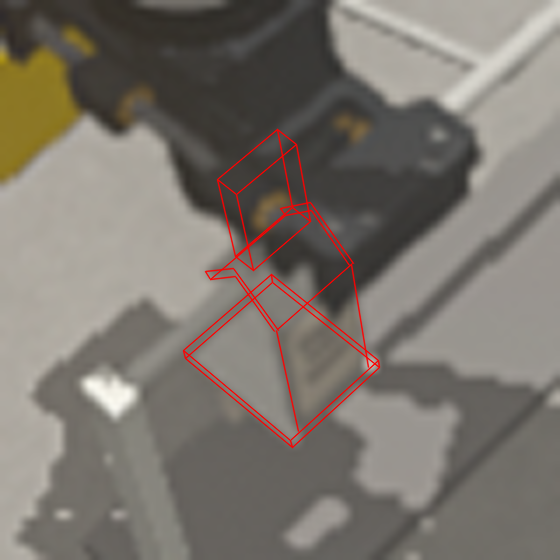

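View pics/side_h5r.png

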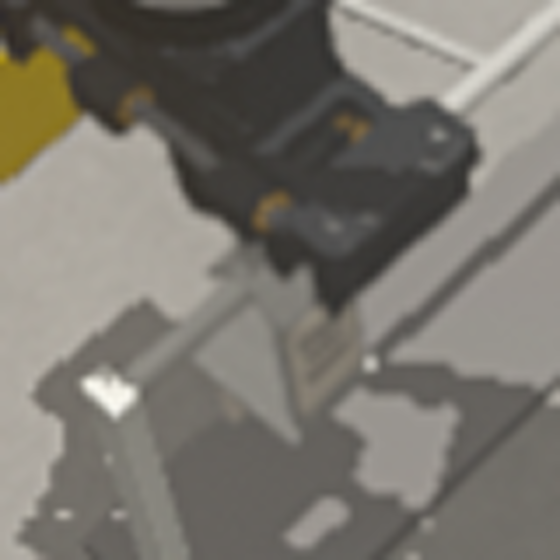

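Request:
step_arm --commands "0 0 -0.01 0 0 0 0.2; 0 0 -0.02 0 0 0 0.2; 0 0 -0.03 0 0 0 0.2; 0 0 -0.03 0 0 0 0.2; 0 0 -0.03 0 0 0 0.2; -0.03 0 0 0 0 0 0.2; -0.04 0 0 0 0 0 0.2; -0.04 0 0 0 0 0 0.2; -0.04 0 0 0 0 0 0.2; -0.04 0 0 0 0 0 0.2; -0.04 0 0 0 0 0 0.2; -0.04 0 0 0 0 0 0.2; -0.03 0 0 0 0 0 0.2; 0 0 0 0 0 0 0.2; 0 0 0 0 0 0 0.2; 0 0 0 0 0 0 0.2"

```text
time_s: 45.9
ee_pos: [0.5611, 0.0254, 0.3183]
tool_rot: [[0.047, 0.999, 0.001], [0.999, -0.047, 0.001], [0.001, 0.001, -1.0]]
force: [0.5, -0.2, -0.6]
grip_width: 0.0355
```

```bash
cat > chk.py <<'E'
from railw import *
import sys
nm,m=sys.argv[1],float(sys.argv[2]); a=-.048
x,y=.5705-np.sin(a)*m,.2498+np.cos(a)*m
for n in("side","top"):
    im=robot.capture(n); np.save(f"{n}_{nm}.npy",im); u=proj(n,[x,y,.15]).round().astype(int); r,c=max(u[0]-32,0),max(u[1]-32,0)
    draw(n,im,(x,y,.0785,a),r,c,64,64,6,"a.png"); A=cv2.imread("pics/a.png")
    crop(n,im,r,c,64,64,"a.png",6); cv2.imwrite(f"pics/{n}_{nm}.png",np.hstack([cv2.imread("pics/a.png"),A]))
print(robot.state()['ee_pos'])
E
python3 chk.py c1 .067
```

```text
[0.56101978 0.02571934 0.31801817]
```

View pics/side_c1.png

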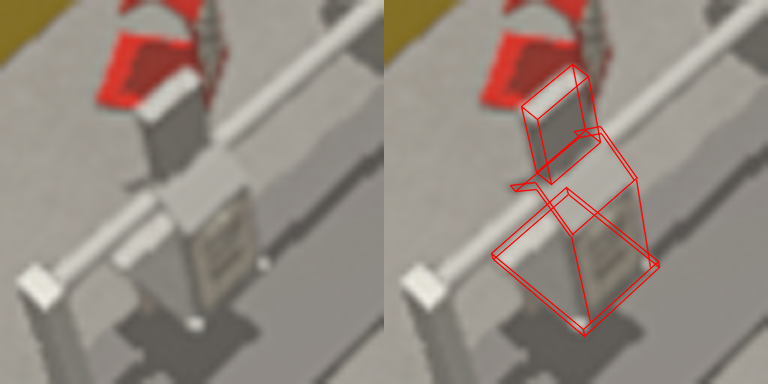

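View pics/top_c1.png

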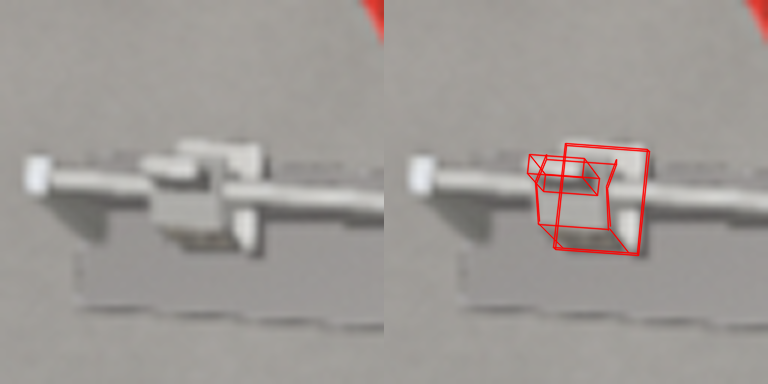

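```bash
python3 - <<'E'
from railw import *
a=-.048
for n in("top","side"):
    im=np.load(n+"9.npy").astype(np.float32); 
    for ch,nm in((2,"B"),(None,"g")):
        g=im[:,:,2] if ch==2 else im.mean(2)
        out=[]
        for m in np.arange(.05,.1001,.002):
            v=[]
            for off in np.linspace(-.004,.004,9):
                for dz in((.176,) if n=="top" else (.174,)):
                    u=proj(n,[.5705-np.sin(a)*m+off,.2498+np.cos(a)*m,dz])
                    v.append(cv2.remap(g,np.float32([[u[1]]]),np.float32([[u[0]]]),cv2.INTER_LINEAR)[0,0])
            out.append(np.mean(v))
        o=np.array(out); ms=np.arange(.05,.1001,.002); b=np.minimum.reduce([np.interp(ms,[.05,.1],[o[:4].mean(),o[-4:].mean()])]); w=np.clip(o-b-1.5,0,None); print(n,nm,o.round(0).astype(int).tolist(),(w*ms).sum()/w.sum())
E
```

```text
top B [184, 184, 185, 185, 183, 182, 181, 181, 186, 193, 201, 207, 211, 209, 205, 199, 193, 188, 187, 186, 187, 186, 185, 184, 183, 184] 0.07542648650769154
top g [187, 187, 187, 187, 186, 185, 183, 184, 189, 197, 206, 212, 215, 213, 209, 202, 196, 191, 190, 189, 189, 188, 188, 187, 186, 186] 0.07519998961795712
side B [176, 176, 176, 176, 176, 176, 176, 177, 178, 186, 197, 204, 205, 204, 197, 185, 177, 175, 177, 178, 179, 177, 177, 177, 178, 178] 0.0739374353573838
side g [183, 183, 183, 182, 182, 182, 183, 183, 185, 194, 206, 214, 214, 213, 206, 194, 185, 182, 183, 185, 185, 184, 183, 184, 184, 184] 0.07394177438538982
```

```bash
cat > fit.py <<'E'
from railw import *
import sys
from scipy.optimize import differential_evolution
nm=sys.argv[1]; a0=-.048
# visible edges: tab top rect, tab near face, V near slope, V fold ends, foot top outline
E=[((-.005,-.015,.153),(-.005,.015,.153)),((.005,-.015,.153),(.005,.015,.153))]
for y in(-.015,.015): E+=[((-.005,y,.153),(.005,y,.153)),((-.005,y,.106),(-.005,y,.153))]
for y in(-.02,.02): E+=[((-.0205,y,.0835),(-.006,y,.0995))]
E+=[((-.0205,-.02,.0835),(-.0205,.02,.0835))]
for y in(-.025,.025): E+=[((-.02,y,.006),(.044,y,.006))]
E+=[((.044,-.025,.006),(.044,.025,.006))]
for y in(-.02,.02): E+=[((-.0205,y,.01),(-.0205,y,.08))]
P=np.array([np.array(p)+(np.array(q)-p)*t for p,q in E for t in np.linspace(.05,.95,12)])
G={}
for n in("side","top"):
    g=cv2.cvtColor(np.load(f"{n}_{nm}.npy"),cv2.COLOR_RGB2GRAY).astype(np.float32); g=cv2.GaussianBlur(g,(0,0),.7)
    G[n]=np.hypot(cv2.Sobel(g,5,1,0),cv2.Sobel(g,5,0,1)); G[n]=np.minimum(G[n],np.percentile(G[n],99))
def val(v,cams):
    m,xo,pitch,yaw=v; a=a0+yaw
    c,s=np.cos(pitch),np.sin(pitch); Q=P-[0,0,.1]; Q=np.c_[c*Q[:,0]+s*Q[:,2],Q[:,1],-s*Q[:,0]+c*Q[:,2]]
    o=np.array([.5705-np.sin(a0)*m+np.cos(a0)*xo,.2498+np.cos(a0)*m+np.sin(a0)*xo,.1785])
    R=np.array([[np.cos(a),-np.sin(a),0],[np.sin(a),np.cos(a),0],[0,0,1]]); W=Q@R.T+o
    t=0
    for n in cams:
        U=np.array([proj(n,w) for w in W],np.float32)
        t+=cv2.remap(G[n],U[:,1].copy(),U[:,0].copy(),cv2.INTER_LINEAR).mean()
    return -t
for cams in(("side",),("top",),("side","top")):
    r=differential_evolution(val,[(.055,.09),(-.003,.003),(-.12,.12),(-.08,.08)],args=(cams,),seed=1,maxiter=25,popsize=10)
    print(cams,r.x.round(4),round(r.fun,1))
E
python3 fit.py c1
```

```text
('side',) [ 0.0696  0.0013 -0.0203 -0.079 ] -126.9
('top',) [ 0.066   0.0004 -0.0227  0.058 ] -131.2
('side', 'top') [ 0.0684  0.001  -0.0238 -0.0149] -252.2
```

Request:
step_arm --commands "0.03 0 0 0 0 0 0.2; 0.04 0 0 0 0 0 0.2; 0.04 0 0 0 0 0 0.2; 0.04 0 0 0 0 0 0.2; 0.04 0 0 0 0 0 0.2; 0.04 0 0 0 0 0 0.2; 0.04 0 0 0 0 0 0.2; 0.022 0 0 0 0 0 0.2; 0 0 0.02 0 0 0 0.2; 0 0 0.03 0 0 0 0.2; 0 0 0 0 0 0 0.2; 0 0 0 0 0 0 0.2; 0 0 0 0 0 0 0.2; 0 0 0 0 0 0 0.2; 0 0 0 0 0 0 0.2; 0 0 0 0 0 0 0.2; 0 0 0 0 0 0 0.2"

```text
time_s: 47.7
ee_pos: [0.5751, 0.3161, 0.2684]
tool_rot: [[0.048, 0.999, 0.001], [0.999, -0.048, 0.0], [0.0, 0.001, -1.0]]
force: [0.2, -0.1, 0.2]
grip_width: 0.0352
```

```bash
python3 tl.py h6 0
```

```text
[0.5751 0.3161 0.2684] yaw -0.0482 rail x,y 0.0015 0.0664 under 0.15018858570335172 [ 0.2 -0.1  0.2]
```

View pics/side_h6r.png

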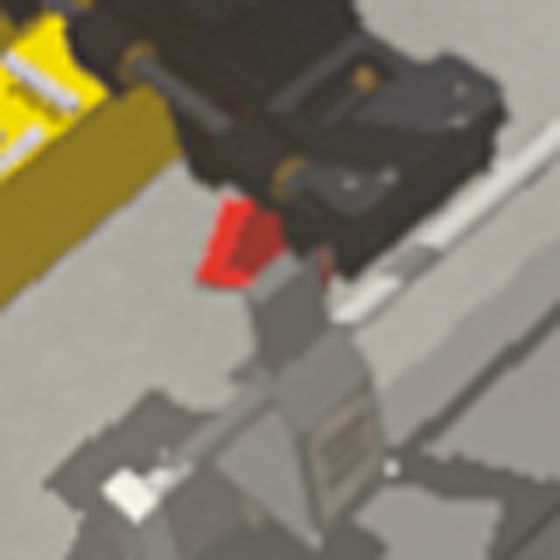

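Request:
step_arm --commands "0.0015 -0.001 0.02 0 0 0 0.2; 0 0 0.03 0 0 0 0.2; 0 0 0.015 0 0 0 0.2; 0 0 0.006 0 0 0 0.2; 0 0 0 0 0 0 0.2; 0 0 0 0 0 0 0.2; 0 0 0 0 0 0 0.2; 0 0 0 0 0 0 0.2"

```text
time_s: 48.6
ee_pos: [0.5748, 0.3181, 0.1984]
tool_rot: [[0.048, 0.999, 0.002], [0.999, -0.048, 0.001], [0.001, 0.002, -1.0]]
force: [0.6, 0.1, 0.6]
grip_width: 0.0349
```

Request:
step_arm --commands "0 0 0 0 0 0 0.5; 0 0 0 0 0 0 1; 0 0 0 0 0 0 1; 0 0 0 0 0 0 1; 0 0 0 0 0 0 1; 0 0 0 0 0 0 1" --newtons 40

```text
time_s: 49.2
ee_pos: [0.5743, 0.3177, 0.197]
tool_rot: [[0.048, 0.999, 0.001], [0.999, -0.048, 0.0], [0.0, 0.001, -1.0]]
force: [2.2, 0.2, -0.7]
grip_width: 0.0096
```

Request:
step_arm --commands "0.001 0.0003 -0.0003 0 0 0 1; 0.001 0 0 0 0 0 1; 0.001 0 0 0 0 0 1; 0.001 0 0 0 0 0 1; 0.001 0 0 0 0 0 1; 0.001 0 0 0 0 0 1; 0 0 0 0 0 0 1; 0 0 0 0 0 0 1; 0 0 0 0 0 0 1; 0 0 0 0 0 0 1; 0 0 0 0 0 0 1"

```text
time_s: 50.3
ee_pos: [0.5746, 0.3239, 0.1971]
tool_rot: [[0.048, 0.999, -0.0], [0.999, -0.048, 0.0], [0.0, -0.0, -1.0]]
force: [1.4, 0.7, -1.9]
grip_width: 0.0095
```

Request:
step_arm --commands "0 0 0.0003 0 0 0 0.7; 0 0 0 0 0 0 0.5; 0 0 0 0 0 0 0.2; 0 0 0 0 0 0 0.2; 0 0 0 0 0 0 0.2; 0 0 -0.01 0 0 0 0.2; 0 0 -0.02 0 0 0 0.2; 0 0 -0.03 0 0 0 0.2; 0 0 -0.03 0 0 0 0.2; 0 0 -0.03 0 0 0 0.2; -0.04 0 0 0 0 0 0.2; -0.04 0 0 0 0 0 0.2; -0.04 0 0 0 0 0 0.2; -0.04 0 0 0 0 0 0.2; -0.04 0 0 0 0 0 0.2; -0.04 0 0 0 0 0 0.2; -0.04 0 0 0 0 0 0.2; -0.03 0 0 0 0 0 0.2; 0 0 0 0 0 0 0.2; 0 0 0 0 0 0 0.2"

```text
time_s: 52.3
ee_pos: [0.5598, 0.0137, 0.3177]
tool_rot: [[0.05, 0.999, 0.001], [0.999, -0.05, 0.001], [0.001, 0.001, -1.0]]
force: [-0.8, 0.1, 0.6]
grip_width: 0.0351
```

```bash
python3 chk.py c2 .0745; python3 fit.py c2; python3 - <<'E'
from h import *
for n in("side","top"): cv2.imwrite(f"pics/{n}_full.png",cv2.resize(np.load(n+"_c2.npy")[:,:,::-1],(800,600)))
E
```

```text
[0.55987325 0.01490914 0.31734894]
('side',) [ 0.0751  0.0018 -0.0245 -0.0707] -124.8
('top',) [ 0.0739  0.0015 -0.0075  0.0271] -126.5
('side', 'top') [ 0.0747  0.0007 -0.0211  0.0277] -246.6
```

View pics/side_c2.png

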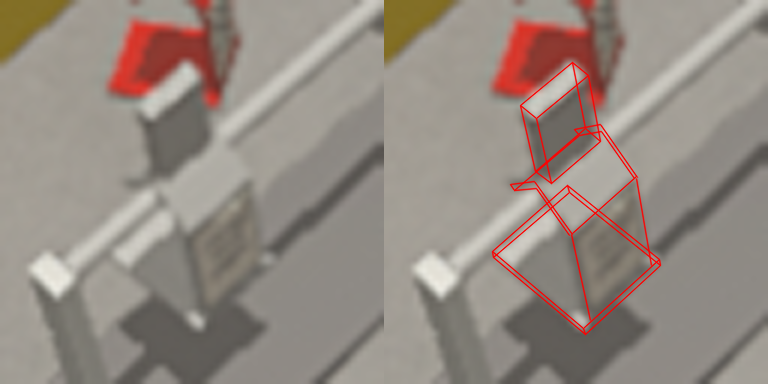

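View pics/top_c2.png

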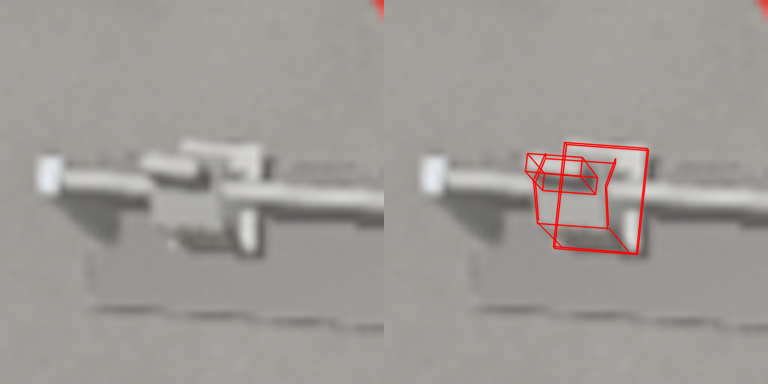

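View pics/side_full.png

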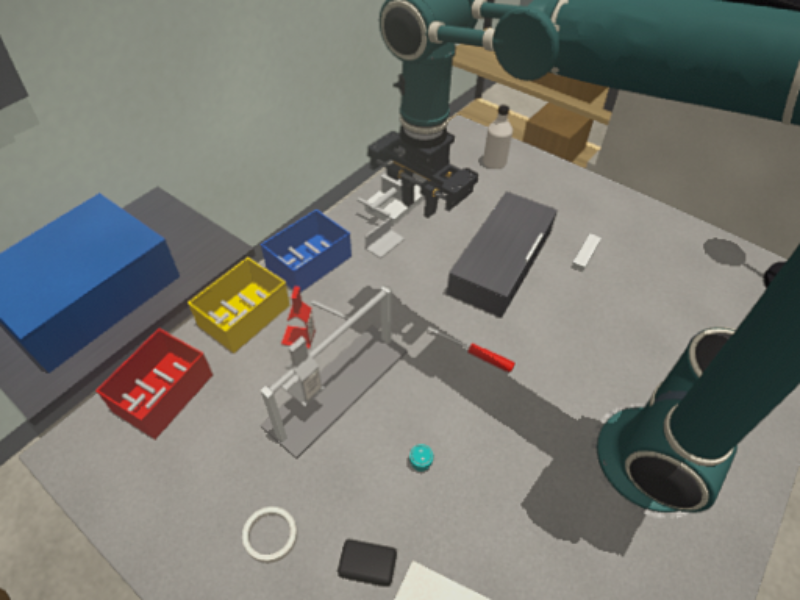

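View pics/top_full.png

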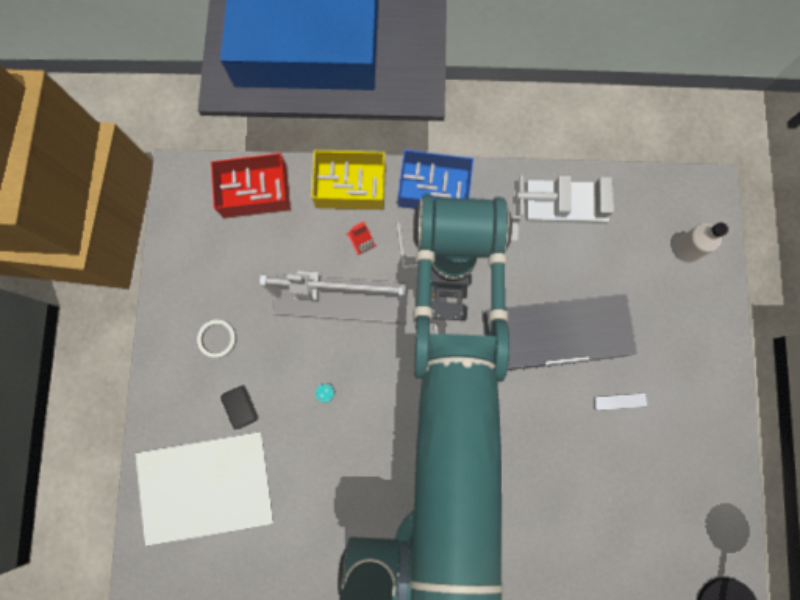

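```bash
python3 -c "
from bench import robot
print(robot.state()['time_s'],robot.job_done())"
```

```text
the job is handed in; nothing more can be done
52.4 None
```

I handed the job in at 52.4 s with all of it done as far as my checks show.

- **Inserts:** only two black inserts were on the bench. Each went into its own bore, the rightmost one (plate_hole0) and plate_hole2. Each bottomed out against a firm push (12.6 N and 6.4 N), and the pictures showed both down in their bores before I closed the lid.
- **Lid:** I pushed it shut and pressed it down with 21.6 N. The fingertip stopped at 76.7 mm, against 76 mm when fully shut, and the last pictures show the lid flat on the rim.
- **Tag:** I hung it about 45 mm from the post at the unmarked end and slid it to the mark. It lagged and tilted in the grip near the mark, so I let it hang free on the bar. I then regripped it and slid it about 6 mm further, without taking it off.
- **Tag position:** it now hangs upright and free. The image fit puts its centre at 74.7 mm from the rail's middle, against 74.5 mm for the mark. The two cameras disagree by about 1 mm on each of those figures. The band itself is hidden under the hook, so I could not see the centring directly.
- **Other things:** the red and turquoise look-alikes and everything else I could see looked unmoved by eye. The arm partly blocks the top view near the bracket and the hex key.

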